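# Put the thin chopping board away in the raked board rack

## Robot

A 6-joint arm with a two-finger parallel gripper is mounted at the origin on a cart in front of the work surface, level with it; the furniture and walls round the work are solid. World frame = base frame: x ahead of the robot, y to its left, z up, the work surface at z = 0. Lengths are in m, angles in rad, forces in N, time in s.
With the tool pointing down it reaches from about 0.25 to 0.725 m from the base axis. Payload 4 kg.
Tool frame: the origin (TCP) lies at the very end of the fingers, on their centre line; the grasp point (between the pads) lies 19 mm behind it; z points along the fingers, y is the line along which they close (so a half turn about z gives the same grasp; the last joint's range is limited). The gripper opens to 85 mm and grips with 20 to 120 N. Pads are 22 mm wide; open, the fingers measure 114 mm over their backs; the gripper's body (76 mm by 85 mm) begins 54 mm behind the grasp point. The pads swing forward as they close: fully open they stand 13 mm farther back than shut.
Start: joints at [1.132, 0.241, 0.005, 1.335, 0, 1.571], TCP at [0.212, 0.453, 0.231] pointing down, gripper open.
Joint ranges: [-2.72, 2.72], [-1.05, 1.87], [-1.09, 1.28], [-1.99, 2.15], [-1.42, 1.44], [-3.14, 3.14]. Speed limits (rad/s): [2.79, 2.79, 3.14, 3.14, 3.14, 3.14].

## Interface

Orientations are given as a unit quaternion [x, y, z, w].
In Python, from workcell import bot, vision, workorder gives the robot as it stands.
- The arm moves only by the shell command python3 -m creep 'ROWS' [OPENING]. ROWS is JSON, a list of rows, each a list of 2 entries, a list of its own where there are three numbers: the shift along the tool's x, y, z in mm, then the turn, a rotation vector about the tool's x, y, z in rad. In form: [[[dx, dy, dz], [wx, wy, wz]], ...]. A call has 1 to 12 rows; each row shifts and turns the commanded pose from where the row before left it, along the tool's axes as they then stand; what a row does not reach is not made up. A row lasts 1/8 s, in which the tool goes at most 62.5 mm and 10.7 degrees, less where a joint would pass 70% of its speed; a pose out of reach is approached as far as the arm can. A call is refused whole if a number of a shift passes 62.5 or a number of a turn 0.188, either way. A call with a gripper value outside its range is refused whole. OPENING is the finger opening in mm, from 0 to 85.4, set as the call begins (- or left out, the last holds). The fingers move at their own pace and stop on an object; the grip force is fixed at half the most. Time passes only in rows, so rows that do not move let the fingers close. It gives the time, the measured TCP pose, the force, the opening and the grip force at its end, in the units of the state.
- bot.get_obs(): the state, without advancing time (a new reading comes with each control period).
- vision.camera(name): name is "scene" or "top" or "wrist"; returns a dict with "image" (384x512x3 uint8, blue, green, red), "z_map" (384x512 float32, m along the optical axis (not along the pixel's ray), 0 where there is no reading), "K" (3x3 intrinsics, pixels), "rvec" (rotation vector, rad) and "tvec" (3), from world to camera coordinates, as OpenCV has them; the wrist camera has in their place "tool_from_camera" (4x4, takes a point from camera to tool coordinates, whose origin is the TCP and whose axes are the flange's). Camera axes: x right, y down, z forward; pixel columns grow to the right and rows downward; lengths in m; the calibration is good to about 2 mm. The wrist camera is an equidistant fisheye: a pixel r from the principal point sees the ray r / f radians off the axis. A picture is of the moment at which its call begins: read the wrist's pose just before it.
- workorder.job_done(): hands the job in; it is judged then, once.
Trained networks look in a picture, given as the dict that the camera call returned (one of the last four; its "shot" number tells which), for a name from the list of things; names that differ only in an ending like _2 or _b are one class to them, and where a whole thing is asked for, a point or a joint stands for the part that bears it (a point fixed in the world has none). Each returns a list of dicts, best first, with "score" (0 to 1); they miss things now and then, are a little off and sometimes report something else, mostly with a low value. They report only what shows in the picture. A call takes as long as a camera call.
- vision.spot_in(picture, query): "position" ([column, row] in pixels, amid what is visible of it).
- vision.place_of(picture, query): "position" ([column, row] in pixels: a listed point, or the origin of a listed thing).
The state is a dict: "clock": time; "joint_pos": joint angles; "joint_vel": joint speeds; "tau": joint torques, N m; "eef_pos": TCP position; "tool_rot": TCP orientation; "ft_force": force on the tool from outside, world axes, zero at the start; "ft_torque": the same for the moment, N m; "grip_width": finger opening in m; "grasp_force": force on a finger pad.
Only numpy, scipy, OpenCV 4.12 (cv2) and the standard library are available. Lean on these libraries where they do the work, as an engineer would, in place of code of your own. Each camera call takes 0.05 s, during which the arm holds its last target. There are 200 camera calls.

## Task

In the larder, put the thin chopping board that lies flat on the counter away in the board rack. It is too wide and flat to grasp where it lies and jars stand close behind it, so press lightly on it and edge it out over the counter's open front edge until its end overhangs by 3 to 5 cm, then pinch that end from in front and lift the board clear. Stand it on end in the empty middle bay of the rack, lowering it slowly and without forcing until it rests right down on the wooden foot, let go, and leave the jars behind it where they stand.

Things in the scene. Friction and masses are not known exactly. Their poses are not given: they have to be found in the camera images.
- thin_board: flat wooden chopping board, 180 (its x) x 120 (its y) x 10 (its z) mm, 0.15 to 0.3 kg, darker 22 mm battens across its ends; origin at the centre of its underside. Its +x points away from the robot, turned up to 16 degrees right. The waxed underside slides easily (friction 0.22 on the counter, 0.6 under fingers). Two jars (75 mm wide, 130 and 112 high) nearly touch its far end
- board_end (a point): on thin_board: middle of its near end face (at -90 mm on the board's x, 5 mm above its underside), the end next to the counter's open edge, 10 to 50 mm inside it at the start
- board_mid (a point): on thin_board: its very centre, 5 mm above the underside. On the way to it, beware of the larder's solid door frame (x 0.27 to 0.45, y below 0.20) and its open door (x about 0.2, y below 0.11) on the right, between the robot and the counter, both taller than the arm: reach past them with the elbow kept to the left
- counter_edge (a point): a point on the counter's straight open front edge, level with the counter top. The edge runs along world y, from y = 0.10 to 0.55; the counter (35 mm thick) lies beyond it (+x), open air in front of it (-x). A shelf hangs over the counter, from 10 mm in front of this edge, its underside at z = 0.466, so come in tilted, from the robot's side
- board_rack: fixed board rack left of the board: wooden foot 150 x 126 x 16 mm with four hoops of 7 mm steel wire that lean 30 degrees towards its front (its -x), making three bays. Small boards stand in the front bay (108 mm wide, reaching 123 mm up the slope) and the back bay (104 wide, 112 up); the middle one is empty. Origin under the foot, below the middle bay
- rack_bay: the rack's empty middle bay. Origin: centre of the bay on top of the wooden foot, 16 mm above the counter. +z runs up the leaning bay (30 degrees from vertical), x is square to it (across the 19 mm clear gap, +x away from the user), y along the hoops (84 mm wide, they reach up to z = 100 mm). A board standing on end in it has its centre near z = 93 mm

How it is judged:
On the way, in this order (a step that is already met when the one before it is completed fails the run):
1. the board lies flat with its near end at least 25 mm out over the counter's front edge (world x of board_end below 0.53 m and angle between thin_board's own z axis and vertical below 0.12 rad), for 0.2 s.
2. the board is pinched in the fingers and lifted, its centre at least 80 mm above the counter (height (world z) of board_mid above 0.08 m and contact force between the fingers and thin_board above 2 N), for 0.2 s.
At the end, for the whole second after the job is handed in: the board stands on end in the middle bay: its centre within 11 mm of the bay's mid plane, within 25 mm of its middle sideways and 84 to 101 mm up the bay from the foot, its faces within 0.15 rad of the bay; released and at rest (x of board_mid in the frame of rack_bay between -0.011 and 0.011 m and y of board_mid in the frame of rack_bay between -0.025 and 0.025 m and z of board_mid in the frame of rack_bay between 0.084 and 0.101 m and angle between the x axis of thin_board and the z axis of rack_bay, either way round below 0.15 rad and angle between the z axis of thin_board and the x axis of rack_bay, either way round below 0.15 rad and contact force between the fingers and thin_board below 0.1 N and linear speed of thin_board below 0.02 m/s); the robot touches nothing.
It fails at once if the board is pressed on the counter with over 25 N (contact force between thin_board and larder_counter_c0 above 25 N).
It fails at once if the board is forced against the rack with over 25 N (contact force between thin_board and board_rack above 25 N).
It fails at once if a jar behind the board is shifted by over 25 mm or knocked over (distance of any of jar_behind_right_c0, jar_behind_left_c0 from where it was at the start of the episode above 0.025 m or angle between any of jar_behind_right_c0, jar_behind_left_c0's own z axis and vertical above 0.3 rad).
It also fails if it takes over 72 s, if anything falls off the work surface, if the arm or the gripper's body presses on something with over 40 N, if the wrist force passes 120 N, or if a joint passes its speed limit or range.

## Working session

There is one attempt and no reset: what is moved stays moved. The work goes in short steps, Python scripts to look and compute and a shell command to move; the robot and the scene stay as the last step left them, time stands still between calls to the robot, and variables do not carry over. Pictures are saved under pics/ and viewed, at most 10 in all, crops included, and the job is handed in when it is done.

```bash
ls; mkdir -p pics
cat > h.py <<'E'
import numpy as np, cv2, json
from scipy.spatial.transform import Rotation as R
from workcell import bot, vision, workorder
def px2w(c,px,d=None,z=None):
    K=c["K"];Rm=cv2.Rodrigues(np.array(c["rvec"],float))[0];t=np.array(c["tvec"],float).ravel()
    ray=np.linalg.solve(K,[px[0],px[1],1.]); o=-Rm.T@t; w=Rm.T@ray
    if z is not None: return o+w*(z-o[2])/w[2]
    if d is None:
        u,v=int(round(px[0])),int(round(px[1])); p=c["z_map"][max(v-1,0):v+2,max(u-1,0):u+2]; p=p[p>0]; d=np.median(p) if p.size else np.nan
    return o+w*d
def cloud(c):
    K=c["K"];Rm=cv2.Rodrigues(np.array(c["rvec"],float))[0];t=np.array(c["tvec"],float).ravel()
    v,u=np.mgrid[:384,:512]; d=c["z_map"]
    P=np.stack([(u-K[0,2])/K[0,0]*d,(v-K[1,2])/K[1,1]*d,d],-1)
    return (P-t)@Rm
E
python3 - <<'E'
from h import *
np.set_printoptions(precision=3,suppress=True)
o=bot.get_obs(); print({k:np.round(v,3) for k,v in o.items()})
for n in ["scene","top"]:
    c=vision.camera(n); cv2.imwrite(f"pics/{n}0.png",c["image"])
    Rm=cv2.Rodrigues(np.array(c["rvec"],float))[0]; print(n,-Rm.T@np.array(c["tvec"]).ravel())
    for q in ["thin_board","board_end","board_mid","counter_edge","board_rack","rack_bay"]:
        for r in vision.place_of(c,q)[:1]: print(n,q,r["score"],np.array(r["position"]),px2w(c,r["position"]))
E
```

```text
pics
{'clock': np.float64(0.0), 'joint_pos': array([1.132, 0.241, 0.004, 1.335, 0.   , 1.571]), 'joint_vel': array([ 0.001, -0.001,  0.001, -0.   , -0.002,  0.   ]), 'tau': array([ -0.001, -37.232,  25.241,   0.017,   0.   ,  -0.   ]), 'eef_pos': array([0.212, 0.452, 0.23 ]), 'tool_rot': array([ 0.218,  0.976, -0.001, -0.   ]), 'ft_force': array([-0.134,  0.279, -0.098]), 'ft_torque': array([-0.009, -0.09 , -0.034]), 'grasp_force': np.float64(0.0), 'grip_width': np.float64(0.086)}
scene [0.042 0.87  0.437]
scene thin_board 0.68 [290.5 189.6] [0.637 0.284 0.009]
scene board_mid 0.71 [285.8 187.5] [0.651 0.287 0.01 ]
scene counter_edge 0.87 [321.7 203.5] [ 0.556  0.261 -0.004]
scene board_rack 0.6 [224.4 224.2] [0.567 0.527 0.043]
scene rack_bay 0.84 [222.5 217.5] [0.584 0.519 0.047]
top [0.408 0.261 0.864]
top thin_board 0.66 [294.  193.4] [0.664 0.278 0.011]
top board_end 0.72 [276.8 229.2] [0.57  0.279 0.005]
top board_mid 0.78 [294.5 193.2] [0.665 0.277 0.011]
top counter_edge 0.82 [280.4 237. ] [ 0.559  0.263 -0.   ]
top board_rack 0.62 [204.3 166.4] [0.601 0.468 0.124]
top rack_bay 0.84 [208.8 169.2] [0.6   0.457 0.124]
```

View pics/scene0.png

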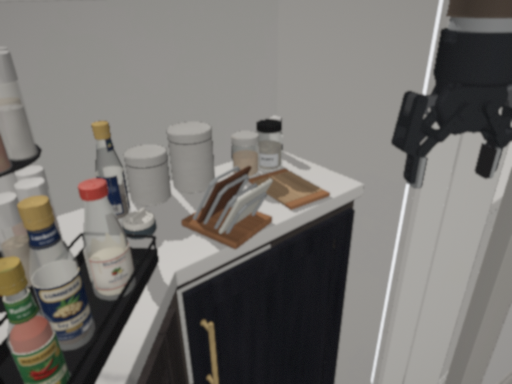

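View pics/top0.png

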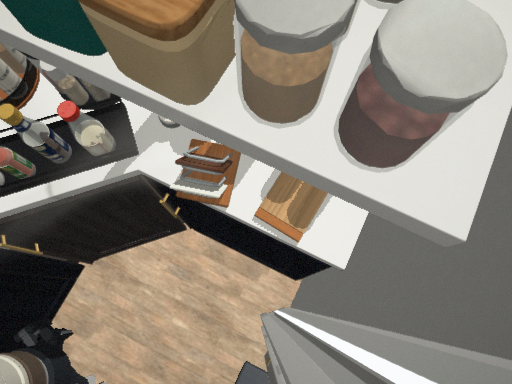

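Run:
```python
from h import *
np.set_printoptions(precision=3,suppress=True)
for n in ["scene","top"]:
    c=vision.camera(n); P=cloud(c); x,y,z=P[...,0],P[...,1],P[...,2]; hsv=cv2.cvtColor(c["image"],cv2.COLOR_BGR2HSV)
    im=cv2.resize(c["image"][150:250,190:350] if n=="scene" else c["image"][130:255,160:370],None,fx=4 if n=="scene" else 3.8,fy=4 if n=="scene" else 3.8,interpolation=cv2.INTER_CUBIC)
    cv2.imwrite(f"pics/{n}crop.png",im)
    m=(x>.5)&(x<.85)&(y>.15)&(y<.42)&(z>-.01)&(z<.025)&(hsv[...,1]>60)&(c["z_map"]>0)
    print(n,"board px",m.sum(),"z",np.median(z[m])); r=cv2.minAreaRect(P[m][:,:2].astype(np.float32)); print(cv2.boxPoints(r),r)
    m=(x>.5)&(x<.85)&(y>.36)&(y<.62)&(z>.005)&(z<.026)&(hsv[...,1]>60)&(c["z_map"]>0)
    print(n,"foot px",m.sum(),"z",np.median(z[m])); r=cv2.minAreaRect(P[m][:,:2].astype(np.float32)); print(cv2.boxPoints(r),r)
    m=(abs(z)<.01)&(y>.1)&(y<.55)&(x>.5)&(x<.6)&(hsv[...,1]<60)
    for y0 in (.15,.2,.25,.3,.35,.4): 
        q=m&(abs(y-y0)<.01); print(y0,q.sum(),x[q].min() if q.any() else None,np.median(z[q]) if q.any() else None)
```

```text
scene board px 1576 z 0.008462347207821547
[[0.541 0.229]
 [0.754 0.206]
 [0.775 0.4  ]
 [0.562 0.423]] ((0.6582484245300293, 0.314598023891449), (0.19582197070121765, 0.21408753097057343), 83.8186264038086)
scene foot px 1501 z 0.01429099176357673
[[0.533 0.528]
 [0.563 0.408]
 [0.708 0.445]
 [0.677 0.565]] ((0.6201410889625549, 0.48654377460479736), (0.1489110291004181, 0.12355917692184448), 14.277427673339844)
0.15 80 0.5529744819898864 -0.0017568806288551292
0.2 89 0.5528918990587599 -0.0017135665043441178
0.25 44 0.5518583875843163 -0.0017448746858356743
0.3 62 0.5529872557414167 -0.001877811891486343
0.35 123 0.5532021700310055 -0.0015845488141222224
0.4 76 0.5526366282920671 -0.0018017074197010472
top board px 2904 z 0.01033407829294564
[[0.563 0.42 ]
 [0.566 0.208]
 [0.703 0.209]
 [0.7   0.421]] ((0.6327645182609558, 0.31445378065109253), (0.1370546519756317, 0.2120218276977539), 0.694667637348175)
top foot px 1560 z 0.016240851387562233
[[0.535 0.525]
 [0.566 0.403]
 [0.712 0.441]
 [0.681 0.563]] ((0.6232856512069702, 0.4826940894126892), (0.1507718414068222, 0.12587055563926697), 14.5011568069458)
0.15 182 0.5545282878874758 0.00016346099185545002
0.2 178 0.554389036513075 -9.632614770960452e-05
0.25 55 0.5545848224000873 0.0001805188810906817
0.3 74 0.554657073780159 0.0002635388714143552
0.35 166 0.5549521278780097 0.0005635053711071389
0.4 156 0.5548764139430659 0.00024077702250472724
```

View pics/topcrop.png

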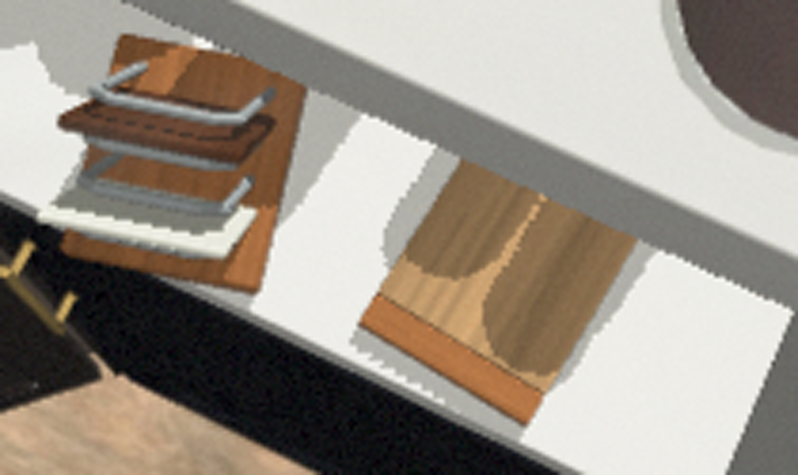

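View pics/scenecrop.png

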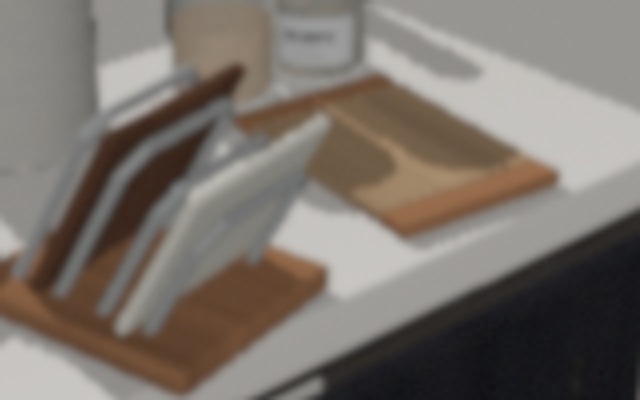

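Run:
```python
from h import *
np.set_printoptions(precision=4,suppress=True,linewidth=150)
for n in ["top","scene"]:
    c=vision.camera(n); P=cloud(c); x,y,z=P[...,0],P[...,1],P[...,2]+(.0017 if n=="scene" else 0); hsv=cv2.cvtColor(c["image"],cv2.COLOR_BGR2HSV)
    m=((x>.54)&(x<.85)&(y>.15)&(y<.40)&(z>.006)&(z<.014)&(hsv[...,1]>60)).astype(np.uint8)
    k,l,s,_=cv2.connectedComponentsWithStats(cv2.erode(m,np.ones((2,2)))); i=1+np.argmax(s[1:,4]); mm=l==i
    r=cv2.minAreaRect(P[mm][:,:2].astype(np.float32)); print(n,"board",mm.sum(),r); print(cv2.boxPoints(r))
    for q in ["rack_bay","board_rack","board_end","board_mid"]:
        for e in vision.place_of(c,q)[:1]: print(q,e["score"],px2w(c,e["position"],z={"rack_bay":.016,"board_rack":0}.get(q,.005)))
    yaw=np.deg2rad(14.5); d=P[...,:2]-np.array([.6233,.4827]); X=d[...,0]*np.cos(yaw)+d[...,1]*np.sin(yaw); Y=-d[...,0]*np.sin(yaw)+d[...,1]*np.cos(yaw)
    U=(X+(z-.016)*np.tan(np.pi/6))*np.cos(np.pi/6); H=(z-.016)/np.cos(np.pi/6)+X*0
    m=(abs(X)<.2)&(abs(Y)<.075)&(H>.025)&(H<.14); print("H>25 pts",m.sum())
    h,b=np.histogram(U[m],np.arange(-.08,.08,.004)); print(np.c_[b[:-1]*1000,h][h>0].astype(int).tolist())
    g=m&(hsv[...,1]<45); h,b=np.histogram(U[g],np.arange(-.08,.08,.004)); print("grey",np.c_[b[:-1]*1000,h][h>0].astype(int).tolist())
```

```text
top board 2531 ((0.6375380158424377, 0.2733905613422394), (0.11614546179771423, 0.13390734791755676), 84.20681762695312)
[[0.5651 0.2224]
 [0.6983 0.2089]
 [0.71   0.3244]
 [0.5768 0.3379]]
rack_bay 0.66 [0.6293 0.4889 0.016 ]
board_rack 0.65 [0.6287 0.4988 0.    ]
board_end 0.95 [0.5651 0.2771 0.005 ]
board_mid 0.8 [0.656  0.2804 0.005 ]
H>25 pts 1580
[[-35, 33], [-31, 7], [-27, 37], [-23, 116], [-19, 389], [-11, 20], [-7, 84], [-3, 84], [16, 45], [20, 65], [24, 52], [28, 107], [32, 344], [40, 19], [44, 94], [48, 84]]
grey [[-35, 27], [-31, 7], [-27, 34], [-23, 113], [-19, 389], [-11, 20], [-7, 79], [-3, 82], [16, 39], [20, 65], [24, 11], [32, 12], [40, 11], [44, 93], [48, 84]]
scene board 1329 ((0.6548150181770325, 0.27797743678092957), (0.11460911482572556, 0.17588895559310913), 84.13597869873047)
[[0.5615 0.23  ]
 [0.7364 0.212 ]
 [0.7482 0.326 ]
 [0.5732 0.344 ]]
rack_bay 0.62 [0.6272 0.492  0.016 ]
board_mid 0.82 [0.659  0.2796 0.005 ]
H>25 pts 4182
[[-35, 142], [-31, 89], [-27, 425], [-23, 132], [-19, 7], [-11, 60], [-7, 113], [-3, 27], [16, 187], [20, 91], [24, 569], [28, 139], [32, 40], [40, 83], [44, 124], [48, 24]]
grey [[-35, 142], [-31, 89], [-27, 425], [-23, 132], [-19, 7], [-11, 60], [-7, 113], [-3, 27], [16, 187], [20, 91], [24, 102], [28, 1], [32, 23], [40, 80], [44, 124], [48, 24]]
```

```bash
python3 - <<'E'
from workcell import bot,vision,workorder
for o in (bot,vision,workorder): print([a for a in dir(o) if not a.startswith('__')])
E
python3 -m creep '[[[0,0,-40],[-0.18,0,0]],[[0,0,-20],[-0.18,0,0]],[[0,0,0],[-0.18,0,0]],[[0,0,0],[0,0,0]]]' 20; python3 -c "
from workcell import bot;o=bot.get_obs();print(o['joint_pos'],o['eef_pos'],o['tool_rot'])"
```

```text
['Unreachable', 'get_obs']
['camera', 'place_of', 'spot_in']
['job_done']
clock: 1.8
eef_pos: [0.2077, 0.4425, 0.2845]
tool_rot: [0.21, 0.942, 0.255, 0.057]
ft_force: [0.3, -0.7, -0.8]
grip_width: 0.0202
grasp_force: 0.0
[ 1.13200018e+00 -1.96898538e-01 -4.50499413e-01  7.88184800e-01
  1.39871174e-06  1.57081296e+00] [0.20765772 0.44247486 0.28447449] [0.21008065 0.94208254 0.25516557 0.05689581]
```

```bash
s(){ python3 -c "
from workcell import bot;import json;o=bot.get_obs();d={k:list(map(float,o[k])) for k in ('joint_pos','eef_pos','tool_rot')};open('kin.jsonl','a').write(json.dumps(d)+'\n');print([round(v,3) for v in d['joint_pos']])"; }
s
python3 -m creep '[[[0,0,0],[0,-0.09,0.155]],[[0,0,0],[0,-0.09,0.155]],[[0,0,0],[0,-0.09,0.155]],[[0,0,0],[0,0,0]]]' 0 >/dev/null; s
python3 -m creep '[[[0,0,0],[-0.15,-0.08,0.13]],[[0,0,0],[-0.1,-0.09,0.15]],[[0,0,0],[0,-0.09,0.155]],[[0,0,0],[0,0,0]]]' >/dev/null; s
python3 -m creep '[[[0,0,50],[0,0,0]],[[0,30,50],[0,0,0]],[[0,30,0],[0,0,0]],[[0,0,0],[0,0,0]]]' >/dev/null; s
python3 -m creep '[[[0,0,0],[0.15,0,0]],[[0,40,0],[0.15,0,0]],[[0,0,40],[0,0,0]],[[0,0,0],[0,0,0]]]'; s
```

```text
[1.132, -0.197, -0.45, 0.788, 0.0, 1.571]
[1.346, -0.102, -0.343, 0.913, -0.351, 2.245]
[1.549, 0.027, -0.308, 1.02, -0.723, 2.939]
[1.29, 0.08, -0.355, 0.717, -0.644, 2.627]
clock: 3.8
eef_pos: [0.3714, 0.4717, 0.242]
tool_rot: [0.651, 0.726, 0.19, 0.117]
ft_force: [-0.6, -0.7, 0.3]
grip_width: -0.0004
grasp_force: 0.0
[1.057, 0.185, -0.131, 0.921, -0.306, 2.467]
```

```bash
cat > kin.py <<'E'
import numpy as np, json
from scipy.spatial.transform import Rotation as R
from scipy.optimize import least_squares
LIM=np.array([[-2.72,2.72],[-1.05,1.87],[-1.09,1.28],[-1.99,2.15],[-1.42,1.44],[-3.14,3.14]])
# local arm frame: x outward, y left, z up; pitch p down from horizontal
def fk(q,P,pts=False):
    r0,h,L1,a,L2,b,L3,L4=P
    A=R.from_euler('z',q[0]); f=q[1]-q[2]; p=f+q[3]
    sh=np.array([r0,0,h]); el=sh+L1*np.array([np.sin(q[1]+a),0,np.cos(q[1]+a)])
    w4=el+L2*np.array([np.cos(f+b),0,-np.sin(f+b)])
    Rp=A*R.from_euler('y',p); w5=A.apply(w4)+Rp.apply([L3,0,0])
    R5=Rp*R.from_euler('z',q[4]); t=w5+R5.apply([L4,0,0])
    M=np.array([[0,0,1],[0,1,0],[-1,0,0]],float)  # tool z = link x
    Rt=R5*R.from_euler('x',q[5])*R.from_matrix(M)*R.from_euler('z',S6)
    if pts: return A.apply(sh),A.apply(el),A.apply(w4),w5,t
    return t,Rt
S6=np.pi/2
D=[json.loads(l) for l in open('kin.jsonl')]
try: P=np.load('P.npy')
except Exception: P=None
def ik(pos,Rt,q0,P):
    f=lambda q:np.r_[(fk(q,P)[0]-pos)*10,(fk(q,P)[1].inv()*Rt).as_rotvec()]
    s=least_squares(f,np.clip(q0,LIM[:,0]+.01,LIM[:,1]-.01),bounds=(LIM[:,0],LIM[:,1])); return s.x,np.linalg.norm(s.fun)
E
python3 - <<'E'
from kin import *
import kin
np.set_printoptions(precision=4,suppress=True)
D.append(dict(joint_pos=[1.132,.241,.0045,1.335,0,1.571],eef_pos=[.212,.452,.2305],tool_rot=[.218,.976,-.001,0]))
for s in np.arange(8)*np.pi/4:
    kin.S6=s; print(s,[round((R.from_quat(d['tool_rot']).inv()*fk(d['joint_pos'],[0]*8)[1]).magnitude(),3) for d in D])
f=lambda P:np.concatenate([(fk(d['joint_pos'],P)[0]-d['eef_pos']) for d in D])
for i in range(6):
    s=least_squares(f,np.random.default_rng(i).uniform(0,.3,8)); print(s.cost,s.x)
E
```

```text
0.0 [0.0, 0.0, 0.0, 0.0, 0.0, 0.001]
0.7853981633974483 [0.785, 0.785, 0.785, 0.785, 0.785, 0.785]
1.5707963267948966 [1.571, 1.571, 1.571, 1.571, 1.571, 1.57]
2.356194490192345 [2.356, 2.356, 2.356, 2.356, 2.356, 2.356]
3.141592653589793 [3.142, 3.142, 3.142, 3.142, 3.142, 3.141]
3.9269908169872414 [2.356, 2.356, 2.356, 2.356, 2.356, 2.357]
4.71238898038469 [1.571, 1.571, 1.571, 1.571, 1.571, 1.571]
5.497787143782138 [0.785, 0.785, 0.785, 0.785, 0.785, 0.786]
6.077539706012847e-08 [ 0.0003  0.2408  0.4931  0.0011  0.3901 -0.022   0.1023  0.3035]
6.077539706012297e-08 [ 0.0003  0.2408  0.4931  0.0011  0.3901 -0.022   0.1023  0.3035]
6.077539706012135e-08 [ 0.0003  0.2408  0.4931  0.0011  0.3901 -0.022   0.1023  0.3035]
6.077539706031749e-08 [ 0.0003  0.2408  0.4931  0.0011  0.3901 -0.022   0.1023  0.3035]
6.077539706012646e-08 [ 0.0003  0.2408  0.4931  0.0011  0.3901 -0.022   0.1023  0.3035]
6.077539706052544e-08 [ 0.0003  0.2408  0.4931  0.0011  0.3901 -0.022   0.1023  0.3035]
```

```bash
sed -i 's/^S6=.*/S6=0/' kin.py
cat >> kin.py <<'E'
def clear(q,P):
    p=fk(q,P,True); ms=[]
    for a,b,rad in ((p[0],p[1],.06),(p[1],p[2],.055),(p[2],p[3],.05),(p[3],p[4],.045)):
        s=a+(b-a)*np.linspace(0,1,40)[:,None]; w=.015 if 0 else rad
        fr=np.hypot(np.maximum(0,np.maximum(.27-s[:,0],s[:,0]-.45)),np.maximum(0,s[:,1]-.20)).min()
        do=np.hypot(np.maximum(0,abs(s[:,0]-.2)-.015),np.maximum(0,s[:,1]-.11))[s[:,2]>-1].min()
        k=np.hypot(np.maximum(0,.545-s[:,0]),np.maximum(0,.466-s[:,2])).min()
        ms.append(min(fr,do,k)-rad)
    return min(ms)
def toolR(yaw,down,roll=0):
    """tool z at yaw, pitched down; y in the vertical plane (up) then roll about tool z"""
    z=np.array([np.cos(yaw)*np.cos(down),np.sin(yaw)*np.cos(down),-np.sin(down)])
    y=np.array([np.cos(yaw)*np.sin(down),np.sin(yaw)*np.sin(down),np.cos(down)])
    return R.from_matrix(np.c_[np.cross(y,z),y,z])*R.from_euler('z',roll)
E
python3 - <<'E'
from kin import *
np.set_printoptions(precision=3,suppress=True)
D.append(dict(joint_pos=[1.132,.241,.0045,1.335,0,1.571],eef_pos=[.212,.452,.2305],tool_rot=[.218,.976,-.001,0]))
P=least_squares(lambda P:np.concatenate([(fk(d['joint_pos'],P)[0]-d['eef_pos']) for d in D]),np.full(8,.2)).x; np.save('P.npy',P)
rad=np.deg2rad
def scan(name,pos,yaws,downs,rolls=(0,)):
    out=[]
    for yw in yaws:
        for dn in downs:
            for rl in rolls:
                best=None
                for q0 in ([1,.5,-.3,.6,-.6,1.5],[1,.5,-.3,.6,-.6,-1.5],[1.2,.8,.3,.6,-1,0.]):
                    q,e=ik(pos,toolR(rad(yw),rad(dn),rad(rl)),q0,P)
                    if e<1e-3 and (best is None or clear(q,P)>best[0]): best=(clear(q,P),yw,dn,rl,q)
                if best: out.append(best)
    out.sort(key=lambda t:-t[0]); print(name,len(out)); [print(*t[:4],t[4]) for t in out[:7]]
scan("press",np.array([.64,.272,.012]),range(-80,10,10),(30,40,50,60),(0,180))
scan("press end",np.array([.59,.275,.012]),range(-80,10,10),(30,40,50,60),(0,180))
scan("pinch",np.array([.545,.283,.005]),range(-80,10,10),(0,10,),(0,180))
b=np.deg2rad(14.5)
E
```

```text
press 72
-0.009436003872526022 -50 30 0 [ 0.788  0.939  0.165  0.951 -1.04  -2.964]
-0.009436003876248565 -50 30 180 [ 0.788  0.939  0.165  0.951 -1.04   0.178]
-0.0094914826580147 -40 30 180 [ 0.788  0.834 -0.092  0.499 -1.041 -0.168]
-0.00949148265861914 -40 30 0 [ 0.788  0.834 -0.092  0.499 -1.041  2.973]
-0.013452577351056275 -60 30 180 [ 0.777  1.066  0.442  1.355 -0.994  0.477]
-0.013452577352339852 -60 30 0 [ 0.777  1.066  0.442  1.355 -0.994 -2.664]
-0.014148005892469867 -30 30 180 [ 0.774  0.765 -0.315  0.055 -0.986 -0.51 ]
press end 72
0.006819645373787639 -40 30 180 [ 0.852  0.807 -0.157  0.571 -1.047 -0.042]
0.006819645189643175 -40 30 0 [ 0.852  0.807 -0.157  0.571 -1.047  3.1  ]
0.005944398344633631 -50 30 0 [ 0.847  0.91   0.086  0.999 -1.028 -2.85 ]
0.0059443983261773525 -50 30 180 [ 0.847  0.91   0.086  0.999 -1.028  0.291]
0.004895823318956785 -30 30 180 [ 0.843  0.734 -0.38   0.118 -1.012 -0.393]
0.004895823302836569 -30 30 0 [ 0.843  0.734 -0.38   0.118 -1.012  2.748]
0.002528214883836144 -60 30 180 [ 0.831  1.025  0.334  1.363 -0.971  0.566]
pinch 16
0.03358346180724629 -30 10 180 [ 0.986  0.932 -0.431 -0.125 -1.386 -0.338]
0.033583461806874354 -30 10 0 [ 0.986  0.932 -0.431 -0.125 -1.386  2.804]
0.0332335661624891 -40 10 180 [ 0.984  1.058 -0.012  1.063 -1.364  0.571]
0.033233566162472555 -40 10 0 [ 0.984  1.058 -0.012  1.063 -1.364 -2.57 ]
0.03224446803114263 -20 0 0 [ 0.979  1.285 -0.593 -1.878 -1.328  1.571]
0.03224446803113991 -20 0 180 [ 0.979  1.285 -0.593 -1.878 -1.328 -1.571]
0.0304278797453226 -20 10 180 [ 0.97   1.003 -0.674 -1.061 -1.265 -0.977]
```

```bash
cat > scan.py <<'E'
from kin import *
np.set_printoptions(precision=3,suppress=True)
rad=np.deg2rad
Q0=([1,.5,-.3,.6,-.6,1.5],[1,.5,-.3,.6,-.6,-1.5],[1.2,.8,.3,.6,-1,0.],[1,1.2,-.5,-1.5,-1,2.5],[1,1.2,-.5,-1.5,-1,-1])
def sols(pos,Rt):
    S=[]
    for q0 in Q0:
        q,e=ik(pos,Rt,q0,P)
        if e<1e-3 and not any(np.abs(q-s).max()<.05 for s in S): S.append(q)
    return S
E
python3 - <<'E'
from scan import *
for yw in range(-50,30,10):
    for dn in (0,6):
        for q in sols(np.array([.545,.283,.005]),toolR(rad(yw),rad(dn))): print("pinch",yw,dn,round(clear(q,P),3),q)
c,s=np.cos,np.sin; b=rad(14.5); t=rad(30)
bx=np.array([c(b)*c(t),s(b)*c(t),s(t)]); bz=np.array([-c(b)*s(t),-s(b)*s(t),c(t)]); by=np.cross(bz,bx)
o=np.array([.6233,.4827,.016])+.008*np.array([c(b),s(b),0])
for d in (-30,-20,-10,0,10):
  for dz in (0,.15):
    z=c(rad(d))*-bz+s(rad(d))*by; y=bx; Rt=R.from_matrix(np.c_[np.cross(y,z),y,z])
    for q in sols(o+bz*(.145+dz),Rt): print("place",d,dz,round(clear(q,P),3),q)
for x in (.615,.565):
  for yw in (-50,-40,-30,-20):
    for dn in (20,30):
      for q in sols(np.array([x,.28,.012]),toolR(rad(yw),rad(dn))): print("press",x,yw,dn,round(clear(q,P),3),q)
E
```

```text
pinch -50 6 0.031 [ 0.972  1.288  0.371  1.854 -1.278 -1.927]
pinch -40 6 0.034 [ 0.989  1.149  0.084  1.341 -1.414 -2.301]
pinch -20 0 0.032 [ 0.979  1.285 -0.593 -1.878 -1.328  1.571]
pinch -20 6 0.032 [ 0.976  1.106 -0.664 -1.363 -1.304  1.966]
pinch -10 6 0.023 [ 0.935  1.189 -0.773 -1.73  -1.098  1.778]
pinch 0 6 0.009 [ 0.861  1.265 -0.862 -1.967 -0.855  1.692]
place -30 0 0.031 [ 0.973  0.747  0.383  1.212 -0.723  2.436]
place -30 0.15 0.046 [ 1.049  0.575  0.417  1.485 -0.72   2.537]
place -20 0 0.022 [ 0.929  0.616  0.19   0.959 -0.595  2.285]
place -20 0.15 0.038 [ 1.007  0.436  0.239  1.242 -0.608  2.377]
place -10 0 0.011 [ 0.873  0.514  0.033  0.751 -0.441  2.161]
place -10 0.15 0.031 [ 0.949  0.319  0.088  1.037 -0.466  2.242]
place 0 0 -0.003 [ 0.803  0.439 -0.094  0.581 -0.264  2.059]
place 0 0.15 0.017 [ 0.876  0.226 -0.04   0.866 -0.296  2.128]
place 10 0 -0.027 [ 0.722  0.392 -0.193  0.44  -0.068  1.974]
place 10 0.15 -0.004 [ 0.789  0.16  -0.147  0.724 -0.102  2.031]
press 0.615 -50 20 0.008 [ 0.857  1.045  0.228  1.165 -1.189 -2.703]
press 0.615 -50 30 0.001 [ 0.
[... 306 characters left out ...]
03  2.701]
press 0.615 -20 20 0.002 [ 0.828  0.839 -0.571 -0.651 -1.05   2.259]
press 0.615 -20 30 -0.009 [ 0.788  0.718 -0.517 -0.294 -0.904  2.394]
press 0.565 -50 20 0.02 [ 0.917  1.026  0.156  1.24  -1.161 -2.564]
press 0.565 -50 30 0.013 [ 0.882  0.902  0.062  1.038 -1.019 -2.785]
press 0.565 -40 20 0.022 [ 0.929  0.899 -0.133  0.692 -1.217 -2.979]
press 0.565 -40 30 0.015 [ 0.89   0.8   -0.173  0.627 -1.047 -3.107]
press 0.565 -30 20 0.022 [ 0.926  0.816 -0.419  0.015 -1.202  2.799]
press 0.565 -30 30 0.013 [ 0.884  0.724 -0.398  0.175 -1.025  2.823]
press 0.565 -20 20 0.017 [ 0.904  0.812 -0.639 -0.589 -1.103  2.376]
press 0.565 -20 30 0.009 [ 0.861  0.687 -0.59  -0.255 -0.944  2.495]
```

```bash
cat > plan.py <<'E'
from scan import *
from workcell import bot
def plan(goals,lin=30.,ang=.15,n=None):
    """goals: list of (pos,Rt). prints rounded rows from measured pose"""
    o=bot.get_obs(); p=np.array(o['eef_pos']); r=R.from_quat(o['tool_rot']); q=np.array(o['joint_pos'])
    rows=[]
    for gp,gr in goals:
        gp=np.array(gp); w=(r.inv()*gr).as_rotvec(); d=gp-p
        k=n or max(1,int(np.ceil(max(np.linalg.norm(d)*1000/lin,np.linalg.norm(w)/ang))))
        p0=p.copy();r0=r
        for i in range(k):
            tp=p0+d*(i+1)/k; tr=r0*R.from_rotvec(w*(i+1)/k)
            sh=np.round(r.inv().apply(tp-p)*1000,1 if lin<10 else 0)+0.; tw=np.round((r.inv()*tr).as_rotvec(),3)+0.
            p=p+r.apply(sh/1000); r=r*R.from_rotvec(tw); rows.append([sh.tolist(),tw.tolist()])
            qn,e=ik(p,r,q,P)
            print(i,p,"clr",round(clear(qn,P),3),"q",qn.round(2),"dq",round(abs(qn-q).max(),2),"" if e<1e-3 else "UNREACH %.3f"%e); q=qn
    print(json.dumps(rows).replace('.0,',',').replace('.0]',']').replace(' ',''),len(rows))
E
python3 - <<'E'
from plan import *
Rt=toolR(rad(-32),rad(32))
plan([([.44,.44,.16],Rt),([.575,.33,.08],Rt),([.622,.278,.045],Rt)],lin=35,ang=.17)
E
```

```text
0 [0.383 0.466 0.229] clr 0.061 q [ 1.1   0.23 -0.15  0.9  -0.45  2.6 ] dq 0.14 
1 [0.394 0.461 0.214] clr 0.068 q [ 1.14  0.29 -0.14  0.91 -0.58  2.74] dq 0.14 
2 [0.406 0.456 0.201] clr 0.068 q [ 1.17  0.36 -0.11  0.94 -0.71  2.89] dq 0.15 
3 [0.417 0.45  0.188] clr 0.071 q [ 1.19  0.46 -0.06  1.02 -0.82  3.07] dq 0.17 
4 [0.429 0.445 0.173] clr 0.072 q [ 1.19  0.51 -0.06  1.01 -0.89  3.14] dq 0.08 UNREACH 0.073
5 [0.44 0.44 0.16] clr 0.071 q [ 1.19  0.54 -0.1   0.93 -0.96  3.14] dq 0.08 UNREACH 0.189
0 [0.462 0.422 0.147] clr 0.064 q [ 1.15  0.56 -0.11  0.9  -0.97  3.14] dq 0.04 UNREACH 0.144
1 [0.485 0.404 0.133] clr 0.056 q [ 1.1   0.59 -0.11  0.87 -0.99  3.14] dq 0.04 UNREACH 0.097
2 [0.507 0.385 0.12 ] clr 0.048 q [ 1.06  0.62 -0.11  0.84 -1.    3.14] dq 0.04 UNREACH 0.051
3 [0.53  0.367 0.107] clr 0.039 q [ 1.02  0.65 -0.1   0.81 -1.01  3.14] dq 0.04 UNREACH 0.004
4 [0.552 0.348 0.093] clr 0.03 q [ 0.97  0.66 -0.14  0.7  -1.01  3.06] dq 0.11 
5 [0.575 0.33  0.08 ] clr 0.02 q [ 0.92  0.67 -0.18  0.58 -1.    2.96] dq 0.12 
0 [0.591 0.313 0.068] clr 0.012 q [ 0.88  0.67 -0.21  0.48 -1.    2.89] dq 0.1 
1 [0.606 0.295 0.057] clr 0.004 q [ 0.84  0.68 -0.24  0.38 -0.99  2.82] dq 0.1 
2 [0.623 0.278 0.045] clr -0.004 q [ 0.8   0.7  -0.27  0.28 -0.98  2.75] dq 0.1 
[[[-8,4,16],[-0.096,-0.086,0.078]],[[-6,3,18],[-0.095,-0.087,0.078]],[[-4,2,18],[-0.096,-0.086,0.078]],[[-3,0,18],[-0.095,-0.087,0.078]],[[-1,-2,19],[-0.096,-0.086,0.078]],[[1,-3,18],[-0.095,-0.086,0.078]],[[-4,4,31],[0,0,0]],[[-3,4,32],[0,0,0]],[[-4,4,31],[0,0,0]],[[-4,4,32],[0,0,0]],[[-4,4,31],[0,0,0]],[[-3,4,32],[0,0,0]],[[-6,2,25],[0,0,0]],[[-7,2,25],[0,0,0]],[[-6,2,26],[0,0,0]]] 15
```

Run:
```python
from plan import *
plan([([.45,.43,.16],toolR(rad(-12),rad(32))),([.575,.325,.08],toolR(rad(-25),rad(32))),([.622,.278,.045],toolR(rad(-30),rad(32)))],lin=45,ang=.17)
```

```text
0 [0.391 0.462 0.222] clr 0.06 q [ 1.1   0.21 -0.21  0.8  -0.48  2.55] dq 0.17 
1 [0.411 0.451 0.201] clr 0.067 q [ 1.14  0.26 -0.28  0.69 -0.65  2.64] dq 0.17 
2 [0.431 0.44  0.181] clr 0.067 q [ 1.17  0.34 -0.32  0.59 -0.82  2.72] dq 0.17 
3 [0.45  0.431 0.16 ] clr 0.07 q [ 1.18  0.44 -0.34  0.52 -0.99  2.81] dq 0.17 
0 [0.475 0.41  0.144] clr 0.06 q [ 1.13  0.47 -0.35  0.46 -0.98  2.79] dq 0.06 
1 [0.5   0.388 0.128] clr 0.049 q [ 1.07  0.5  -0.36  0.41 -0.98  2.77] dq 0.06 
2 [0.525 0.367 0.111] clr 0.039 q [ 1.01  0.53 -0.36  0.36 -0.98  2.76] dq 0.06 
3 [0.55  0.346 0.096] clr 0.028 q [ 0.96  0.56 -0.35  0.32 -0.97  2.74] dq 0.06 
4 [0.575 0.325 0.08 ] clr 0.017 q [ 0.9   0.6  -0.34  0.28 -0.97  2.72] dq 0.06 
0 [0.599 0.301 0.063] clr 0.006 q [ 0.85  0.64 -0.33  0.23 -0.97  2.7 ] dq 0.06 
1 [0.622 0.278 0.045] clr -0.005 q [ 0.79  0.68 -0.31  0.2  -0.96  2.69] dq 0.05 
[[[-14,8,25],[-0.144,-0.071,0.051]],[[-12,5,28],[-0.145,-0.071,0.05]],[[-11,2,28],[-0.144,-0.071,0.05]],[[-7,-3,29],[-0.144,-0.072,0.051]],[[-15,2,33],[0,-0.038,0.024]],[[-15,2,34],[0,-0.039,0.024]],[[-12,2,34],[0,-0.038,0.024]],[[-12,3,34],[0,-0.039,0.024]],[[-10,3,35],[0,-0.038,0.024]],[[-11,2,36],[0,-0.037,0.023]],[[-10,2,36],[0,-0.037,0.023]]] 11
```

```bash
python3 -m creep '[[[-14,8,25],[-0.144,-0.071,0.051]],[[-12,5,28],[-0.145,-0.071,0.05]],[[-11,2,28],[-0.144,-0.071,0.05]],[[-7,-3,29],[-0.144,-0.072,0.051]],[[-15,2,33],[0,-0.038,0.024]],[[-15,2,34],[0,-0.039,0.024]],[[-12,2,34],[0,-0.038,0.024]],[[-12,3,34],[0,-0.039,0.024]],[[-10,3,35],[0,-0.038,0.024]],[[-11,2,36],[0,-0.037,0.023]],[[-10,2,36],[0,-0.037,0.023]],[[0,0,0],[0,0,0]]]' 0
python3 - <<'E'
from h import *
from plan import plan,toolR,rad
c=vision.camera("top"); w=vision.camera("wrist")
cv2.imwrite("pics/a.png",np.hstack([cv2.resize(c["image"][130:330,150:400],(480,384)),w["image"][:, 100:420]]))
o=bot.get_obs(); plan([(np.array([.622,.279,.027]),toolR(rad(-30),rad(32)))],n=3,lin=5)
E
```

```text
clock: 5.3
eef_pos: [0.6224, 0.2792, 0.0469]
tool_rot: [0.758, 0.437, 0.243, 0.419]
ft_force: [-0.3, 0.6, -0.0]
grip_width: 0.0001
grasp_force: 0.0
0 [0.622 0.28  0.041] clr -0.004 q [ 0.8   0.69 -0.31  0.19 -0.96  2.69] dq 0.02 
1 [0.622 0.28  0.034] clr -0.005 q [ 0.8   0.7  -0.31  0.18 -0.96  2.69] dq 0.01 
2 [0.622 0.279 0.027] clr -0.006 q [ 0.8   0.72 -0.31  0.17 -0.96  2.69] dq 0.01 
[[[-0.7,-5.8,4.1],[0,-0.001,-0.001]],[[-0.6,-5.8,4],[0,-0.001,-0.001]],[[-0.6,-5.8,4.1],[0,-0.002,-0.001]]] 3
```

View pics/a.png

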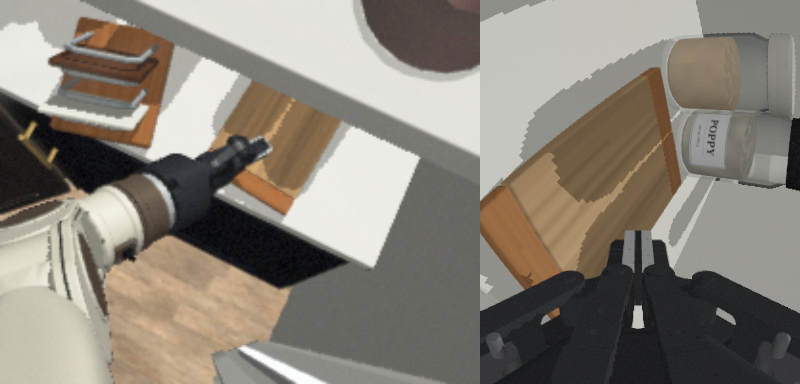

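```bash
python3 -m creep '[[[0,-5.1,3.2],[0,0,0]],[[0,-5.1,3.2],[0,0,0]],[[0,-4.2,2.7],[0,0,0]],[[0,0,0],[0,0,0]]]'; for i in 1 2 3 4 5 6 7; do :; done; python3 -m creep '[[[0,-1.7,1.1],[0,0,0]],[[0,0,0],[0,0,0]]]'; python3 -m creep '[[[0,-1.7,1.1],[0,0,0]],[[0,0,0],[0,0,0]]]'; python3 -m creep '[[[0,-1.7,1.1],[0,0,0]],[[0,0,0],[0,0,0]]]'
```

```text
clock: 5.9
eef_pos: [0.6222, 0.2804, 0.03]
tool_rot: [0.758, 0.436, 0.244, 0.419]
ft_force: [0.2, -0.8, 0.1]
grip_width: 0.0
grasp_force: 0.0
clock: 6.15
eef_pos: [0.6228, 0.2804, 0.0287]
tool_rot: [0.758, 0.436, 0.244, 0.419]
ft_force: [0.2, -0.5, 0.1]
grip_width: 0.0001
grasp_force: 0.0
clock: 6.4
eef_pos: [0.6228, 0.2803, 0.0266]
tool_rot: [0.758, 0.436, 0.244, 0.419]
ft_force: [-0.4, -0.7, 0.7]
grip_width: -0.0002
grasp_force: 0.0
clock: 6.65
eef_pos: [0.6227, 0.2803, 0.0245]
tool_rot: [0.758, 0.436, 0.244, 0.419]
ft_force: [0.6, -0.6, 0.1]
grip_width: -0.0
grasp_force: 0.0
```

```bash
for i in 1 ; do python3 -m creep '[[[0,-1.7,1.1],[0,0,0]],[[0,0,0],[0,0,0]]]' | sed -n '2p;4p'; python3 -m creep '[[[0,-1.3,0.8],[0,0,0]],[[0,0,0],[0,0,0]]]' | sed -n '2p;4p'; python3 -m creep '[[[0,-1.3,0.8],[0,0,0]],[[0,0,0],[0,0,0]]]' | sed -n '2p;4p';  done
```

```text
eef_pos: [0.6227, 0.2803, 0.0224]
ft_force: [0.2, -0.6, 0.2]
eef_pos: [0.6228, 0.2803, 0.021]
ft_force: [-0.1, -0.6, 0.5]
eef_pos: [0.6228, 0.2804, 0.0195]
ft_force: [0.0, 0.1, 0.1]
```

```bash
python3 -m creep '[[[0,-1.3,0.8],[0,0,0]],[[0,0,0],[0,0,0]]]' | sed -n '2p;4p'; python3 -m creep '[[[0,-0.9,0.5],[0,0,0]],[[0,0,0],[0,0,0]]]' | sed -n '2p;4p'; python3 -m creep '[[[0,-0.9,0.5],[0,0,0]],[[0,0,0],[0,0,0]]]' | sed -n '2p;4p'
```

```text
eef_pos: [0.6228, 0.2804, 0.0179]
ft_force: [-0.1, 0.0, 0.0]
eef_pos: [0.6228, 0.2805, 0.017]
ft_force: [-0.7, 0.1, 0.1]
eef_pos: [0.6229, 0.2805, 0.0164]
ft_force: [-1.0, 0.8, 1.6]
```

```bash
python3 -m creep '[[[0,-0.5,0.3],[0,0,0]],[[0,0,0],[0,0,0]]]' | sed -n '2p;4p'; python3 -m creep '[[[0,-0.5,0.3],[0,0,0]],[[0,0,0],[0,0,0]]]' | sed -n '2p;4p'
```

```text
eef_pos: [0.6229, 0.2805, 0.0162]
ft_force: [-2.2, 0.1, 5.7]
eef_pos: [0.6231, 0.2806, 0.0162]
ft_force: [-3.7, 0.0, 6.5]
```

```bash
python3 -m creep '[[[-0.8,-1,-1.5],[0,0,0]],[[-1.6,-1.9,-3.1],[0,0,0]],[[-1.6,-1.9,-3.1],[0,0,0]],[[-1.6,-1.9,-3.1],[0,0,0]],[[-1.6,-1.9,-3.1],[0,0,0]]]' | sed -n '2p;4p'
cat >> h.py <<'E'
def board(show=True):
    c=vision.camera("top"); P=cloud(c); x,y,z=np.moveaxis(P,-1,0); hsv=cv2.cvtColor(c["image"],cv2.COLOR_BGR2HSV)
    m=((x>.48)&(x<.85)&(y>.15)&(y<.40)&(z>.006)&(z<.014)&(hsv[...,1]>60)).astype(np.uint8)
    k,l,s,_=cv2.connectedComponentsWithStats(cv2.erode(m,np.ones((2,2)))); i=1+np.argmax(s[1:,4]); mm=l==i
    r=cv2.minAreaRect(P[mm][:,:2].astype(np.float32)); print("board",mm.sum(),r); print(cv2.boxPoints(r))
    for e in vision.place_of(c,"board_end")[:1]: print("end",e["score"],px2w(c,e["position"],z=.005))
    return c
E
python3 -c "
from h import *
board()"
```

```text
eef_pos: [0.6058, 0.2829, 0.0162]
ft_force: [3.0, -0.4, 5.9]
board 2434 ((0.6290704607963562, 0.27526184916496277), (0.11551155894994736, 0.14967483282089233), 84.96768188476562)
[[0.5494553  0.22429326]
 [0.6985532  0.21116415]
 [0.70868564 0.32623044]
 [0.5595877  0.33935955]]
end 0.95 [0.54659367 0.28076026 0.005     ]
```

```bash
python3 -m creep '[[[-1.6,-1.9,-3.1],[0,0,0]],[[-1.6,-1.9,-3.1],[0,0,0]],[[-1.6,-1.9,-3.1],[0,0,0]],[[-1.6,-1.9,-3.1],[0,0,0]],[[-1.6,-1.9,-3.1],[0,0,0]]]' | sed -n '2p;4p'
python3 -m creep '[[[-1.6,-1.9,-3.1],[0,0,0]],[[-1.6,-1.9,-3.1],[0,0,0]],[[-1.6,-1.9,-3.1],[0,0,0]],[[-0.8,-0.9,-1.5],[0,0,0]],[[0,0,0],[0,0,0]],[[0,0,0],[0,0,0]]]' | sed -n '2p;4p'
python3 -c "
from h import *
board()"
```

```text
eef_pos: [0.586, 0.2851, 0.0162]
ft_force: [3.7, -0.4, 6.5]
eef_pos: [0.572, 0.2866, 0.0162]
ft_force: [-0.0, 0.8, 6.1]
board 3120 ((0.6088618040084839, 0.27844247221946716), (0.11636055260896683, 0.17625494301319122), 85.87425231933594)
[[0.5167769  0.22675335]
 [0.6925751  0.21407259]
 [0.7009467  0.3301316 ]
 [0.5251485  0.34281236]]
end 0.88 [0.51743755 0.2908471  0.005     ]
```

Run:
```python
from h import *
from plan import plan,toolR,rad
c=vision.camera("top"); P=cloud(c).reshape(-1,3)
for x0 in np.arange(.1,.56,.05):
    print(round(x0,2),[ (lambda q: "%.2f"%np.max(q) if q.size else "  - ")(P[(abs(P[:,0]-x0)<.025)&(abs(P[:,1]-y0)<.025),2]) for y0 in np.arange(.1,.65,.05)])
a=toolR(rad(-30),rad(32)); g=toolR(rad(-20),rad(3))
plan([([.55,.30,.075],a),([.462,.306,.075],toolR(rad(-20),rad(22))),([.462,.306,.007],g),([.472,.302,.006],g)],lin=28,ang=.15)
```

```text
0.1 ['-0.80', '-0.80', '-0.81', '-0.90', '-0.90', '-0.90', '-0.90', '-0.90', '  - ', '  - ', '  - ']
0.15 ['-0.80', '-0.80', '-0.81', '-0.90', '-0.90', '-0.90', '-0.90', '-0.90', '  - ', '  - ', '  - ']
0.2 ['-0.32', '-0.90', '-0.90', '-0.90', '-0.90', '-0.90', '-0.90', '-0.90', '-0.91', '  - ', '  - ']
0.25 ['-0.24', '-0.90', '-0.90', '-0.90', '-0.90', '0.47', '0.46', '-0.90', '-0.90', '  - ', '  - ']
0.3 ['  - ', '0.28', '0.27', '-0.90', '0.50', '0.49', '0.45', '0.34', '-0.90', '  - ', '  - ']
0.35 ['  - ', '0.32', '0.55', '-0.90', '0.46', '0.45', '0.39', '0.32', '-0.90', '  - ', '  - ']
0.4 ['  - ', '0.67', '0.57', '0.86', '-0.90', '0.30', '0.33', '0.23', '  - ', '  - ', '  - ']
0.45 ['0.65', '0.66', '-0.90', '-0.90', '0.13', '0.17', '0.17', '-0.91', '  - ', '  - ', '-0.91']
0.5 ['0.59', '-0.90', '-0.90', '0.01', '0.12', '0.13', '0.12', '  - ', '  - ', '  - ', '-0.13']
0.55 ['0.57', '0.51', '0.65', '0.65', '0.65', '0.65', '0.63', '0.63', '0.62', '0.59', '0.57']
0 [0.564 0.291 0.036] clr 0.014 q [ 0.89  0.67 -0.36  0.29 -0.99  2.85] dq 0.07 
1 [0.558 0.296 0.055] clr 0.017 q [ 0.9 
[... 437 characters left out ...]
q 0.08 
0 [0.462 0.306 0.052] clr 0.061 q [ 1.14  0.72 -0.64 -0.08 -1.29  2.84] dq 0.18 
1 [0.462 0.306 0.03 ] clr 0.061 q [ 1.15  0.86 -0.65 -0.33 -1.39  2.75] dq 0.25 
2 [0.462 0.305 0.007] clr 0.061 q [ 1.15  1.07 -0.74 -1.15 -1.42  2.22] dq 0.83 UNREACH 0.066
0 [0.472 0.302 0.006] clr 0.059 q [ 1.13  1.11 -0.73 -1.31 -1.42  2.1 ] dq 0.16 UNREACH 0.049
[[[0,12,-18],[0.001,-0.001,-0.002]],[[1,12,-17],[0,-0.001,-0.002]],[[0,12,-18],[0.001,-0.001,-0.002]],[[-10,-10,-17],[-0.044,0.039,-0.02]],[[-9,-10,-17],[-0.043,0.039,-0.02]],[[-8,-9,-19],[-0.044,0.039,-0.02]],[[-7,-9,-19],[-0.043,0.039,-0.02]],[[0,-21,9],[-0.111,0,0]],[[0,-22,6],[-0.11,0,0]],[[0,-22,4],[-0.111,0,0]],[[0,-1,10],[0,0,0]]] 11
```

Run:
```python
from scan import *
for p in ([.465,.30,.006],[.545,.278,.006]):
  for yw in (-20,-15,-10,-5,0,5,10):
    for dn in (1,4):
      for q in sols(np.array(p),toolR(rad(yw),rad(dn))): print(p,yw,dn,round(clear(q,P),3),q)
```

```text
[0.465, 0.3, 0.006] -15 1 0.056 [ 1.145  1.288 -0.727 -1.909 -1.405  1.676]
[0.465, 0.3, 0.006] -15 4 0.056 [ 1.143  1.167 -0.772 -1.539 -1.391  1.965]
[0.465, 0.3, 0.006] -10 4 0.056 [ 1.129  1.237 -0.822 -1.8   -1.295  1.82 ]
[0.465, 0.3, 0.006] -5 4 0.056 [ 1.107  1.294 -0.868 -1.974 -1.188  1.745]
[0.545, 0.278, 0.006] -20 1 0.031 [ 0.973  1.256 -0.621 -1.807 -1.322  1.639]
[0.545, 0.278, 0.006] -20 4 0.031 [ 0.972  1.166 -0.66  -1.551 -1.311  1.838]
[0.545, 0.278, 0.006] -15 1 0.028 [ 0.956  1.281 -0.675 -1.906 -1.217  1.618]
[0.545, 0.278, 0.006] -15 4 0.027 [ 0.954  1.204 -0.713 -1.718 -1.21   1.757]
[0.545, 0.278, 0.006] -10 4 0.023 [ 0.929  1.239 -0.763 -1.848 -1.099  1.708]
[0.545, 0.278, 0.006] -5 4 0.016 [ 0.896  1.275 -0.809 -1.958 -0.98   1.675]
```

Run:
```python
from plan import *
a=toolR(rad(-30),rad(32)); g=toolR(rad(-12),rad(3))
plan([([.55,.30,.075],a),([.47,.304,.085],toolR(rad(0),rad(22))),([.47,.304,.035],toolR(rad(-6),rad(10))),([.47,.302,.007],g)],lin=28,ang=.09)
```

```text
0 [0.564 0.291 0.036] clr 0.014 q [ 0.89  0.67 -0.36  0.29 -0.99  2.85] dq 0.07 
1 [0.558 0.296 0.055] clr 0.017 q [ 0.9   0.64 -0.35  0.36 -1.    2.88] dq 0.07 
2 [0.55  0.3   0.075] clr 0.02 q [ 0.92  0.61 -0.33  0.43 -1.    2.9 ] dq 0.07 
0 [0.539 0.301 0.076] clr 0.024 q [ 0.94  0.57 -0.44  0.25 -1.01  2.79] dq 0.18 
1 [0.527 0.301 0.078] clr 0.028 q [ 0.96  0.55 -0.54  0.07 -1.01  2.68] dq 0.18 
2 [0.516 0.302 0.079] clr 0.031 q [ 0.97  0.53 -0.64 -0.12 -1.01  2.56] dq 0.19 
3 [0.504 0.303 0.081] clr 0.034 q [ 0.99  0.52 -0.74 -0.32 -0.99  2.44] dq 0.2 
4 [0.492 0.303 0.082] clr 0.036 q [ 1.    0.53 -0.83 -0.52 -0.97  2.33] dq 0.2 
5 [0.481 0.304 0.084] clr 0.038 q [ 1.01  0.55 -0.92 -0.72 -0.94  2.22] dq 0.2 
6 [0.47  0.304 0.085] clr 0.039 q [ 1.02  0.59 -1.   -0.93 -0.91  2.11] dq 0.21 
0 [0.469 0.304 0.068] clr 0.045 q [ 1.05  0.73 -0.99 -1.12 -1.    2.1 ] dq 0.19 
1 [0.47  0.304 0.051] clr 0.05 q [ 1.07  0.88 -0.97 -1.31 -1.08  2.06] dq 0.19 
2 [0.47  0.304 0.035] clr 0.054 q [ 1.09  1.02 -0.93 -1.5  -1.16  1.99] dq 0.19 
0 [0.47  0.303 0.021] clr 0.058 q [ 1.11  1.13 -0.86 -1.62 -1.25  1.92] dq 0.13 
1 [0.47  0.302 0.007] clr 0.059 q [ 1.13  1.24 -0.78 -1.8  -1.33  1.79] dq 0.17 
[[[0,12,-18],[0.001,-0.001,-0.002]],[[1,12,-17],[0,-0.001,-0.002]],[[0,12,-18],[0.001,-0.001,-0.002]],[[-5,-4,-9],[-0.024,0.067,-0.034]],[[-5,-4,-10],[-0.025,0.066,-0.034]],[[-3,-4,-10],[-0.024,0.067,-0.034]],[[-3,-4,-11],[-0.024,0.067,-0.034]],[[-2,-4,-11],[-0.025,0.067,-0.034]],[[-1,-3,-11],[-0.024,0.067,-0.034]],[[-1,-3,-11],[-0.025,0.066,-0.034]],[[0,-16,6],[-0.07,-0.034,0.009]],[[0,-16,6],[-0.069,-0.033,0.01]],[[0,-16,4],[-0.07,-0.034,0.01]],[[-1,-14,2],[-0.061,-0.052,0.006]],[[0,-13,2],[-0.061,-0.052,0.005]]] 15
```

```bash
python3 -m creep '[[[0,12,-18],[0.001,-0.001,-0.002]],[[1,12,-17],[0,-0.001,-0.002]],[[0,12,-18],[0.001,-0.001,-0.002]],[[-5,-4,-9],[-0.024,0.067,-0.034]],[[-5,-4,-10],[-0.025,0.066,-0.034]],[[-3,-4,-10],[-0.024,0.067,-0.034]],[[-3,-4,-11],[-0.024,0.067,-0.034]],[[-2,-4,-11],[-0.025,0.067,-0.034]],[[-1,-3,-11],[-0.024,0.067,-0.034]],[[-1,-3,-11],[-0.025,0.066,-0.034]],[[0,0,0],[0,0,0]]]' | sed -n 2,4p
python3 -m creep '[[[0,-16,6],[-0.07,-0.034,0.009]],[[0,-16,6],[-0.069,-0.033,0.01]],[[0,-16,4],[-0.07,-0.034,0.01]],[[-1,-14,2],[-0.061,-0.052,0.006]],[[0,-13,2],[-0.061,-0.052,0.005]],[[0,0,0],[0,0,0]],[[0,0,0],[0,0,0]]]' 45
python3 - <<'E'
from h import *
from plan import plan,toolR,rad
board()
w=vision.camera("wrist"); cv2.imwrite("pics/w1.png",w["image"])
plan([([.545,.276,.006],toolR(rad(-17),rad(2)))],lin=14)
E
```

```text
eef_pos: [0.4677, 0.3014, 0.0821]
tool_rot: [0.586, 0.589, 0.392, 0.395]
ft_force: [-0.5, 0.5, -1.3]
clock: 13.15
eef_pos: [0.4698, 0.3023, 0.0067]
tool_rot: [0.564, 0.458, 0.432, 0.534]
ft_force: [-0.0, 0.1, 0.6]
grip_width: 0.045
grasp_force: 0.0
board 3547 ((0.608810544013977, 0.27838096022605896), (0.11613792181015015, 0.17662319540977478), 85.8224105834961)
[[0.517 0.227]
 [0.693 0.214]
 [0.701 0.33 ]
 [0.525 0.343]]
0 [0.482 0.298 0.008] clr 0.055 q [ 1.1   1.24 -0.77 -1.8  -1.32  1.77] dq 0.03 
1 [0.495 0.294 0.008] clr 0.05 q [ 1.07  1.24 -0.75 -1.8  -1.3   1.75] dq 0.03 
2 [0.508 0.289 0.007] clr 0.044 q [ 1.04  1.24 -0.73 -1.81 -1.29  1.73] dq 0.03 
3 [0.52  0.284 0.007] clr 0.039 q [ 1.01  1.24 -0.71 -1.81 -1.28  1.71] dq 0.03 
4 [0.533 0.281 0.006] clr 0.034 q [ 0.99  1.24 -0.69 -1.81 -1.27  1.69] dq 0.03 
5 [0.545 0.276 0.006] clr 0.029 q [ 0.96  1.25 -0.67 -1.8  -1.26  1.68] dq 0.03 
[[[-2,0,13],[-0.003,-0.015,0.001]],[[-1,1,13],[-0.003,-0.014,0]],[[-1,0,14],[-0.004,-0.015,0.001]],[[-2,0,13],[-0.003,-0.014,0]],[[0,0,13],[-0.003,-0.015,0.001]],[[-1,0,13],[-0.003,-0.014,0.001]]] 6
```

View pics/w1.png

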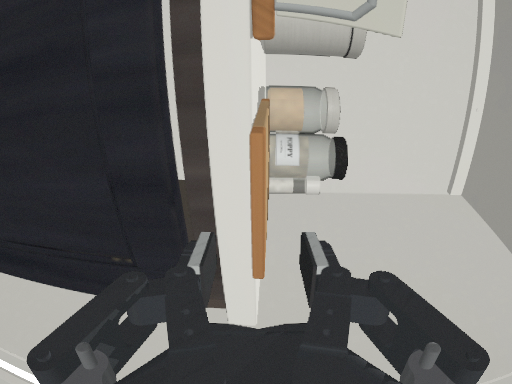

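```bash
python3 -m creep '[[[-2,0,13],[-0.003,-0.015,0.001]],[[-1,1,13],[-0.003,-0.014,0]],[[-1,0,14],[-0.004,-0.015,0.001]],[[-2,0,13],[-0.003,-0.014,0]],[[0,0,13],[-0.003,-0.015,0.001]],[[-1,-1,13],[-0.003,-0.014,0.001]],[[0,0,0],[0,0,0]]]' 
python3 -m creep '[[[0,0,0],[0,0,0]],[[0,0,0],[0,0,0]],[[0,0,0],[0,0,0]],[[0,0,0],[0,0,0]],[[0,0,0],[0,0,0]]]' 16
python3 -m creep '[[[0,0,0],[0,0,0]],[[0,0,0],[0,0,0]],[[0,0,0],[0,0,0]],[[0,0,0],[0,0,0]],[[0,0,0],[0,0,0]]]' 0
```

```text
clock: 14.18
eef_pos: [0.5452, 0.2754, 0.0029]
tool_rot: [0.578, 0.428, 0.413, 0.559]
ft_force: [0.4, 0.1, -0.1]
grip_width: 0.045
grasp_force: 0.0
clock: 14.8
eef_pos: [0.5443, 0.2761, 0.003]
tool_rot: [0.578, 0.429, 0.413, 0.559]
ft_force: [0.3, 1.3, 0.3]
grip_width: 0.0161
grasp_force: 0.0
clock: 15.42
eef_pos: [0.5446, 0.2764, 0.0045]
tool_rot: [0.578, 0.427, 0.414, 0.558]
ft_force: [-2.7, 0.4, 7.0]
grip_width: 0.0087
grasp_force: 64.0
```

```bash
cat > place.py <<'E'
from plan import *
c_,s_=np.cos,np.sin
def bay(yaw=14.5,X=.008,Y=0.):
    b=rad(yaw);t=rad(30)
    bx=np.array([c_(b)*c_(t),s_(b)*c_(t),s_(t)]); bz=np.array([-c_(b)*s_(t),-s_(b)*s_(t),c_(t)]); by=np.cross(bz,bx)
    o=np.array([.6233,.4827,.016])+X*np.array([c_(b),s_(b),0])+Y*by
    return o,R.from_matrix(np.c_[bx,by,bz])
def hold(p,quat,mid,byaw):
    """board_mid in tool, and board rotation in tool, board z = tool y exactly"""
    Rt=R.from_quat(quat); bx=Rt.inv().apply([c_(byaw),s_(byaw),0]); bx[1]=0; bx/=np.linalg.norm(bx)
    z=np.array([0,1.,0]); Rb=R.from_matrix(np.c_[bx,np.cross(z,bx),z])
    m=Rt.inv().apply(np.array(mid)-p); m[1]=0
    return m,Rb
def target(m,Rb,B,x,y,z):
    o,Ry=B; Rw=Ry*R.from_matrix(np.array([[0,0,1],[0,1,0],[-1,0,0]],float))  # board x=-bayz, y=bayy, z=bayx
    Rt=Rw*Rb.inv(); pm=o+Ry.apply([x,y,z]); return pm-Rt.apply(m),Rt
E
python3 - <<'E'
from h import *
np.set_printoptions(precision=4,suppress=True,linewidth=150)
for n in ["top","scene"]:
    c=vision.camera(n); P=cloud(c); P[...,2]+=.0017 if n=="scene" else 0; hsv=cv2.cvtColor(c["image"],cv2.COLOR_BGR2HSV)
    z=P[...,2]; yaw=np.deg2rad(14.5); d=P[...,:2]-np.array([.6233,.4827]); X=d[...,0]*np.cos(yaw)+d[...,1]*np.sin(yaw); Y=-d[...,0]*np.sin(yaw)+d[...,1]*np.cos(yaw)
    U=X*np.cos(np.pi/6)+(z-.016)*.5; H=(z-.016)*np.cos(np.pi/6)-X*.5
    for lo,hi in ((-.013,.001),(.014,.025),(.038,.053)):
        m=(U>lo)&(U<hi)&(abs(Y)<.075)&(H>.03)&(H<.115)&(hsv[...,1]<60)
        A=np.c_[np.ones(m.sum()),Y[m],H[m]-.07]; print(n,m.sum(),"U mid %.4f"%((np.percentile(U[m],3)+np.percentile(U[m],97))/2),"fit",np.linalg.lstsq(A,U[m],rcond=None)[0],"Y",np.percentile(Y[m],[2,98]),"H",np.percentile(H[m],[2,98]))
E
python3 - <<'E'
from place import *
o=bot.get_obs(); p=np.array(o['eef_pos']); m,Rb=hold(p,o['tool_rot'],[.609,.2784,.005],rad(-4.2)); print("mid in tool",m,"boardR",Rb.as_rotvec())
np.savez('hold.npz',m=m,Rb=Rb.as_quat()); Rt=R.from_quat(o['tool_rot']); print(Rt.as_matrix())
plan([(p+[0,0,.02],Rt),(p+[-.01,.01,.13],toolR(rad(-17),rad(8)))],lin=20,ang=.12)
E
```

```text
top 180 U mid -0.0053 fit [-0.004   0.0044 -0.0357] Y [-0.0448  0.0428] H [0.0372 0.1019]
top 111 U mid 0.0204 fit [0.0183 0.0038 0.0799] Y [-0.0413  0.0387] H [0.0885 0.1015]
top 174 U mid 0.0467 fit [ 0.0478  0.0035 -0.0324] Y [-0.0452  0.0435] H [0.035  0.1018]
scene 195 U mid -0.0062 fit [-0.0069  0.0082  0.0048] Y [-0.0323  0.048 ] H [0.0333 0.1006]
scene 289 U mid 0.0207 fit [ 0.02   -0.0024 -0.0123] Y [-0.0399  0.0477] H [0.033  0.1006]
scene 196 U mid 0.0456 fit [0.0446 0.0162 0.0134] Y [-0.0331  0.0481] H [0.0327 0.1005]
mid in tool [0.021 0.    0.061] boardR [-1.307 -1.043 -1.043]
[[ 0.293  0.032  0.956]
 [ 0.956 -0.012 -0.292]
 [ 0.002  0.999 -0.034]]
0 [0.544 0.276 0.025] clr 0.029 q [ 0.96  1.2  -0.7  -1.79 -1.26  1.68] dq 0.05 
0 [0.542 0.278 0.043] clr 0.03 q [ 0.97  1.13 -0.73 -1.68 -1.26  1.74] dq 0.1 
1 [0.541 0.28  0.061] clr 0.031 q [ 0.97  1.05 -0.76 -1.58 -1.26  1.79] dq 0.11 
2 [0.539 0.281 0.08 ] clr 0.032 q [ 0.98  0.97 -0.78 -1.45 -1.26  1.85] dq 0.12 
3 [0.537 0.284 0.098] clr 0.033 q [ 0.98  0.88 -0.79 -1.32 -1.26  1.91] dq 0.13 
4 [0.537 0.285 0.116] clr 0.033 q [ 0.98  0.8  -0.79 -1.19 -1.26  1.96] dq 0.13 
5 [0.534 0.287 0.135] clr 0.034 q [ 0.99  0.72 -0.79 -1.05 -1.25  2.01] dq 0.14 
[[[0,20,-1],[0,0,0]],[[1,18,-3],[0.018,0,0]],[[1,18,-3],[0.017,0,-0.001]],[[1,19,-3],[0.018,0,0]],[[2,18,-4],[0.018,0,0]],[[1,18,-3],[0.017,0,-0.001]],[[1,18,-5],[0.018,0,0]]] 7
```

```bash
python3 -m creep '[[[0,20,-1],[0,0,0]],[[1,18,-3],[0.018,0,0]],[[1,18,-3],[0.017,0,-0.001]],[[1,19,-3],[0.018,0,0]],[[2,18,-4],[0.018,0,0]],[[1,18,-3],[0.017,0,-0.001]],[[1,18,-5],[0.018,0,0]],[[0,0,0],[0,0,0]],[[0,0,0],[0,0,0]],[[0,0,0],[0,0,0]]]'
python3 - <<'E'
from place import *
h=np.load('hold.npz'); m=h['m'];Rb=R.from_quat(h['Rb']); B=bay(X=.0083,Y=.0015)
o=bot.get_obs(); p=np.array(o['eef_pos']);Rt=R.from_quat(o['tool_rot'])
a=target(m,Rb,B,0,0,.245); print("mid now",p+Rt.apply(m)); print("goal",a[0])
plan([([.46,.37,.235],toolR(rad(-15),rad(22))),a],lin=30,ang=.12)
b=target(m,Rb,B,0,0,.094);print("final",b[0])
E
```

```text
clock: 16.77
eef_pos: [0.5343, 0.2862, 0.1319]
tool_rot: [0.606, 0.451, 0.388, 0.528]
ft_force: [0.3, 0.5, -3.5]
grip_width: 0.009
grasp_force: 63.7
mid now [0.598 0.288 0.123]
goal [0.483 0.441 0.284]
0 [0.522 0.3   0.149] clr 0.04 q [ 1.02  0.61 -0.76 -0.74 -1.26  2.17] dq 0.3 
1 [0.509 0.314 0.166] clr 0.047 q [ 1.05  0.52 -0.71 -0.44 -1.25  2.32] dq 0.3 
2 [0.497 0.328 0.183] clr 0.052 q [ 1.09  0.44 -0.65 -0.17 -1.24  2.46] dq 0.28 
3 [0.485 0.342 0.201] clr 0.058 q [ 1.12  0.39 -0.58  0.08 -1.22  2.59] dq 0.25 
4 [0.472 0.356 0.218] clr 0.063 q [ 1.14  0.35 -0.5   0.3  -1.19  2.69] dq 0.21 
5 [0.46  0.37  0.234] clr 0.068 q [ 1.17  0.33 -0.43  0.48 -1.16  2.78] dq 0.18 
0 [0.464 0.38  0.242] clr 0.068 q [ 1.15  0.29 -0.39  0.54 -1.07  2.69] dq 0.1 
1 [0.466 0.39  0.249] clr 0.064 q [ 1.12  0.26 -0.33  0.62 -0.97  2.62] dq 0.1 
2 [0.47  0.4   0.255] clr 0.058 q [ 1.09  0.25 -0.26  0.7  -0.87  2.54] dq 0.1 
3 [0.473 0.411 0.263] clr 0.053 q [ 1.06  0.25 -0.18  0.8  -0.78  2.48] dq 0.1 
4 [0.477 0.421 0.269] clr 0.047 q [ 1.03  0.27 -0.09  0.89 -0.68  2.41] dq 0.1 
5 [0.479 0.431 0.277] clr 0.041 q [ 1.    0.29  0.01  1.   -0.59  2.34] dq 0.11 
6 [0.483 0.441 0.284] clr 0.035 q [ 0.97  0.33  0.13  1.11 -0.51  2.28] dq 0.11 
[[[10,15,-18],[0.04,0.006,0]],[[9,14,-19],[0.041,0.006,-0.001]],[[10,13,-19],[0.04,0.005,0]],[[10,13,-20],[0.04,0.006,-0.001]],[[10,12,-20],[0.041,0.006,0]],[[10,10,-20],[0.04,0.006,-0.001]],[[11,7,-2],[0.086,0.026,-0.059]],[[10,7,-3],[0.086,0.026,-0.059]],[[10,7,-2],[0.086,0.026,-0.059]],[[10,8,-4],[0.086,0.026,-0.058]],[[9,8,-3],[0.086,0.026,-0.059]],[[9,8,-5],[0.086,0.026,-0.059]],[[8,9,-4],[0.086,0.026,-0.059]]] 13
final [0.556 0.46  0.153]
```

```bash
python3 -m creep '[[[5,7,-9],[0.02,0.003,0]],[[5,8,-9],[0.02,0.003,0]],[[5,7,-9],[0.02,0.003,0]],[[4,7,-10],[0.02,0.003,0]],[[5,7,-9],[0.02,0.003,0]],[[5,6,-10],[0.02,0.003,0]],[[5,7,-10],[0.02,0.003,0]],[[5,6,-10],[0.02,0.003,0]],[[5,6,-10],[0.02,0.003,0]],[[5,6,-10],[0.02,0.003,0]],[[5,5,-10],[0.02,0.003,0]],[[5,5,-10],[0.02,0.003,0]]]'|sed -n 2p
python3 -m creep '[[[11,7,-2],[0.086,0.026,-0.059]],[[10,7,-3],[0.086,0.026,-0.059]],[[10,7,-2],[0.086,0.026,-0.059]],[[10,8,-4],[0.086,0.026,-0.058]],[[9,8,-3],[0.086,0.026,-0.059]],[[9,8,-5],[0.086,0.026,-0.059]],[[8,9,-4],[0.086,0.026,-0.059]],[[0,0,0],[0,0,0]],[[0,0,0],[0,0,0]]]'
cat > meas.py <<'E'
from h import *
import place as pl
def meas(U0=.0083*np.cos(np.pi/6)):
    h=np.load('hold.npz'); m=h['m'];Rb=R.from_quat(h['Rb']); o,Ry=pl.bay(X=.0083,Y=.0015)
    ob=bot.get_obs(); p=np.array(ob['eef_pos']);Rt=R.from_quat(ob['tool_rot'])
    print("kin: mid in bay",Ry.inv().apply(p+Rt.apply(m)-o)*1000,"x->-z,z->x angles",(Ry.inv()*Rt*Rb).as_matrix()[:,[0,2]].T.round(3).tolist())
    for n in ("top","scene"):
        c=vision.camera(n); P=cloud(c); P[...,2]+=.0017 if n=="scene" else 0; hsv=cv2.cvtColor(c["image"],cv2.COLOR_BGR2HSV)
        L=Ry.inv().apply(P.reshape(-1,3)-o).reshape(P.shape)
        k=(abs(L[...,0])<.013)&(abs(L[...,1])<.08)&(L[...,2]>.02)&(L[...,2]<.36)&(hsv[...,1]>70)
        A=np.c_[np.ones(k.sum()),L[k][:,1],L[k][:,2]-.18]
        f=np.linalg.lstsq(A,L[k][:,0],rcond=None)[0]; res=np.std(A@f-L[k][:,0])
        r=cv2.minAreaRect(L[k][:,1:].astype(np.float32))
        print(n,k.sum(),"x plane",f.round(4),"res",round(res,4),"range",np.percentile(L[k],[1,50,99],axis=0).round(4).tolist(),"rect",np.round(r[0],4),np.round(r[1],4),round(r[2],1))
        cv2.imwrite(f"pics/m_{n}.png",c["image"])
if __name__=="__main__": meas()
E
python3 meas.py
```

```text
eef_pos: [0.4605, 0.3693, 0.235]
clock: 19.4
eef_pos: [0.4833, 0.4394, 0.2839]
tool_rot: [0.611, 0.741, 0.139, 0.243]
ft_force: [-0.5, 0.0, -3.4]
grip_width: 0.009
grasp_force: 63.3
kin: mid in bay [  0.256  -1.663 245.258] x->-z,z->x angles [[0.004, 0.001, -1.0], [1.0, -0.001, 0.004]]
top 1669 x plane [ 0.006  0.004 -0.023] res 0.0021 range [[-0.0045, -0.0597, 0.1583], [0.0054, -0.023, 0.2508], [0.0066, 0.0538, 0.3354]] rect [-0.003  0.224] [0.119 0.269] 2.1
scene 2397 x plane [-0.004  0.023 -0.003] res 0.002 range [[-0.006, -0.0468, 0.1593], [-0.0047, 0.0283, 0.2535], [0.0035, 0.0629, 0.3349]] rect [0.007 0.247] [0.181 0.116] 89.2
```

Run:
```python
from place import *
h=np.load('hold.npz'); m=h['m'];Rb=R.from_quat(h['Rb']); B=bay(X=.0083,Y=.0015)
print(Rb.apply([1,0,0]))
plan([target(m,Rb,B,0,0,.205),target(m,Rb,B,0,0,.165),target(m,Rb,B,0,0,.125),target(m,Rb,B,0,0,.1)],lin=9.9)
```

```text
[0.222 0.    0.975]
0 [0.487 0.441 0.277] clr 0.034 q [ 0.96  0.33  0.12  1.09 -0.51  2.27] dq 0.01 
1 [0.491 0.442 0.27 ] clr 0.033 q [ 0.96  0.34  0.11  1.08 -0.51  2.27] dq 0.02 
2 [0.495 0.443 0.263] clr 0.031 q [ 0.95  0.35  0.11  1.06 -0.51  2.26] dq 0.01 
3 [0.499 0.445 0.256] clr 0.029 q [ 0.95  0.36  0.1   1.05 -0.5   2.26] dq 0.02 
4 [0.502 0.446 0.249] clr 0.028 q [ 0.95  0.37  0.1   1.03 -0.5   2.25] dq 0.02 
0 [0.506 0.447 0.242] clr 0.026 q [ 0.94  0.38  0.09  1.01 -0.5   2.25] dq 0.02 
1 [0.51  0.448 0.235] clr 0.025 q [ 0.94  0.39  0.09  1.   -0.5   2.24] dq 0.02 
2 [0.514 0.449 0.228] clr 0.023 q [ 0.93  0.4   0.09  0.98 -0.5   2.24] dq 0.02 
3 [0.518 0.45  0.221] clr 0.022 q [ 0.93  0.41  0.08  0.96 -0.5   2.23] dq 0.02 
4 [0.522 0.451 0.214] clr 0.021 q [ 0.92  0.42  0.08  0.95 -0.5   2.23] dq 0.02 
0 [0.526 0.452 0.207] clr 0.021 q [ 0.92  0.43  0.08  0.93 -0.5   2.23] dq 0.02 
1 [0.53  0.453 0.201] clr 0.02 q [ 0.92  0.44  0.07  0.92 -0.5   2.22] dq 0.02 
2 [0.533 0.454 0.194] clr 0.019 q [ 0.91  0.45  0.07  0.9  -0.49  2.22] dq 0.02 
3 [0.537 0.455 0.187] clr 0.018 q [ 0.91  0.46  0.07  0.89 -0.49  2.21] dq 0.01 
4 [0.541 0.456 0.18 ] clr 0.017 q [ 0.9   0.47  0.07  0.87 -0.49  2.21] dq 0.01 
0 [0.545 0.457 0.173] clr 0.017 q [ 0.9   0.48  0.07  0.86 -0.49  2.2 ] dq 0.02 
1 [0.549 0.458 0.165] clr 0.016 q [ 0.9   0.49  0.06  0.84 -0.49  2.2 ] dq 0.01 
2 [0.553 0.459 0.158] clr 0.015 q [ 0.89  0.51  0.06  0.83 -0.49  2.19] dq 0.01 
[[[2.1,0,7.9],[0.001,0,0]],[[2.1,0,7.9],[0,0,0]],[[2.1,0,7.9],[0.001,-0.001,0]],[[2.1,0.1,7.9],[0.001,0,-0.001]],[[2.1,0,7.9],[0,0,0]],[[1.8,0,7.8],[0,0,0]],[[1.8,0,7.8],[0,0,0]],[[1.8,0,7.8],[0,0,0]],[[1.7,0,7.8],[0,0,0]],[[1.8,0,7.8],[0,0,0]],[[1.8,0,7.8],[0,0,0]],[[1.8,0,7.8],[0,0,0]],[[1.7,0,7.8],[0,0,0]],[[1.8,0,7.8],[0,0,0]],[[1.8,0,7.8],[0,0,0]],[[1.8,0,8.1],[0,0,0]],[[1.9,0,8.1],[0,0,0]],[[1.8,0,8.2],[0,0,0]]] 18
```

```bash
python3 -m creep '[[[2.1,0,7.9],[0.001,0,0]],[[2.1,0,7.9],[0.001,0,0]],[[2.1,0,7.9],[0.001,0,0]],[[2.1,0,7.9],[0.001,0,0]],[[2.1,0,7.9],[0,0,0]],[[0,0,0],[0,0,0]]]' | sed -n '2p;4p'
python3 meas.py; python3 -c "
import cv2,numpy as np
a=cv2.imread('pics/m_top.png')[110:230,150:300];b=cv2.imread('pics/m_scene.png')[120:260,170:310]
cv2.imwrite('pics/b.png',np.hstack([cv2.resize(a,(450,380)),cv2.resize(b,(350,380))]))"
```

```text
eef_pos: [0.5035, 0.4464, 0.25]
ft_force: [-0.5, 0.1, -3.2]
kin: mid in bay [  1.549   0.216 205.332] x->-z,z->x angles [[0.0, 0.002, -1.0], [1.0, -0.002, 0.0]]
top 1347 x plane [ 0.007  0.002 -0.022] res 0.0022 range [[-0.003, -0.0579, 0.1175], [0.0067, -0.0227, 0.2123], [0.0077, 0.0536, 0.2965]] rect [0.001 0.198] [0.119 0.314] 0.2
scene 2169 x plane [-0.003  0.024  0.   ] res 0.002 range [[-0.0038, -0.0452, 0.1205], [-0.0027, 0.0301, 0.2136], [0.0057, 0.0648, 0.2956]] rect [0.008 0.208] [0.115 0.183] 0.2
```

View pics/b.png

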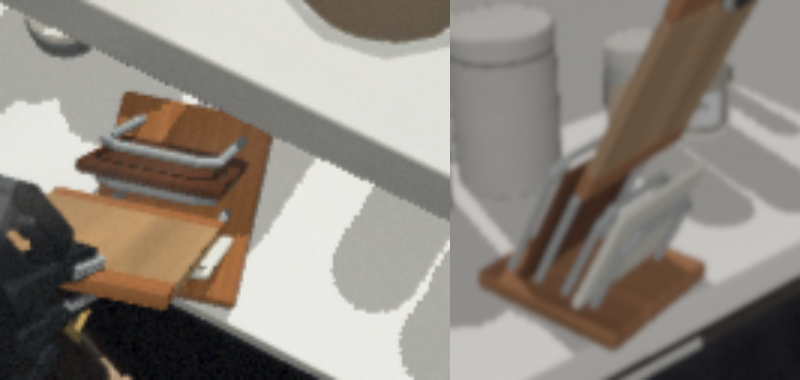

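```bash
python3 -m creep '[[[0,-1.8,0],[0,0,0]],[[1.1,0,4.9],[0,0,0]],[[1.1,0,4.9],[0,0,0]],[[1.1,0,4.9],[0,0,0]],[[1.1,0,4.9],[0,0,0]],[[0,0,0],[0,0,0]]]' | sed -n '2p;4p'
python3 -m creep '[[[1.1,0,4.9],[0,0,0]],[[1.1,0,4.9],[0,0,0]],[[1.1,0,4.9],[0,0,0]],[[1.1,0,4.9],[0,0,0]],[[0,0,0],[0,0,0]]]' | sed -n '2p;4p'
python3 meas.py
```

```text
eef_pos: [0.5117, 0.4487, 0.2322]
ft_force: [0.5, 0.1, -3.1]
eef_pos: [0.5214, 0.4512, 0.2148]
ft_force: [-0.3, -0.6, -2.3]
kin: mid in bay [  0.03    0.388 165.544] x->-z,z->x angles [[0.001, 0.002, -1.0], [1.0, -0.002, 0.001]]
top 1098 x plane [ 0.004  0.004 -0.023] res 0.0021 range [[-0.0044, -0.0578, 0.0818], [0.0051, -0.0245, 0.1754], [0.0062, 0.0513, 0.2633]] rect [0.  0.2] [0.12  0.246] 1.0
scene 1902 x plane [-0.004  0.027  0.001] res 0.0022 range [[-0.0054, -0.0448, 0.0819], [-0.0043, 0.0328, 0.1775], [0.0044, 0.0651, 0.2558]] rect [0.008 0.173] [0.196 0.115] 89.8
```

```bash
python3 -m creep '[[[1.1,0,4.9],[0,0,0]],[[1.1,0,4.9],[0,0,0]],[[1.1,0,4.9],[0,0,0]],[[1.1,0,4.9],[0,0,0]],[[1.1,0,4.9],[0,0,0]],[[0,0,0],[0,0,0]]]' | sed -n '2p;4p'
python3 -m creep '[[[1.1,0,4.9],[0,0,0]],[[1.1,0,4.9],[0,0,0]],[[1.1,0,4.9],[0,0,0]],[[1.1,0,4.9],[0,0,0]],[[0,0,0],[0,0,0]]]' | sed -n '2p;4p'
python3 -m creep '[[[0.9,0,3.9],[0,0,0]],[[0.7,0,2.9],[0,0,0]],[[0.7,0,2.9],[0,0,0]],[[0,0,0],[0,0,0]]]' | sed -n '2p;4p'
python3 meas.py
```

```text
eef_pos: [0.5336, 0.4544, 0.1931]
ft_force: [-0.2, -0.4, -3.7]
eef_pos: [0.5433, 0.4569, 0.1757]
ft_force: [-0.8, -0.9, -3.0]
eef_pos: [0.5482, 0.4584, 0.1675]
ft_force: [-0.6, 0.6, -3.3]
kin: mid in bay [  0.414   0.699 110.706] x->-z,z->x angles [[0.001, 0.003, -1.0], [1.0, -0.002, 0.001]]
top 665 x plane [ 0.003  0.014 -0.033] res 0.0027 range [[-0.0074, -0.0576, 0.0302], [0.0052, -0.0319, 0.1495], [0.0072, 0.034, 0.2601]] rect [-0.005  0.185] [0.105 0.327] 0.1
scene 1364 x plane [-0.004  0.031  0.004] res 0.0024 range [[-0.0053, -0.0424, 0.0247], [-0.0041, 0.0413, 0.1355], [0.0045, 0.0653, 0.2009]] rect [0.008 0.12 ] [0.116 0.199] 0.2
```

```bash
f(){ sed -n '2p;4p'; }; python3 -m creep '[[[0.7,0,2.9],[0,0,0]],[[0.7,0,2.9],[0,0,0]],[[0.7,0,2.9],[0,0,0]],[[0.7,0,2.9],[0,0,0]],[[0,0,0],[0,0,0]]]' |f
python3 -m creep '[[[0.3,0,1.5],[0,0,0]],[[0,0,0],[0,0,0]]]' | f
python3 -m creep '[[[0.2,0,1],[0,0,0]],[[0,0,0],[0,0,0]]]' | f
python3 -m creep '[[[0.2,0,1],[0,0,0]],[[0,0,0],[0,0,0]]]' | f
```

```text
eef_pos: [0.5539, 0.4601, 0.157]
ft_force: [0.5, 0.6, -2.6]
eef_pos: [0.5547, 0.4604, 0.1562]
ft_force: [0.4, 0.4, -2.7]
eef_pos: [0.5552, 0.4605, 0.1553]
ft_force: [-0.0, 0.5, -2.8]
eef_pos: [0.5557, 0.4606, 0.1544]
ft_force: [-0.0, -0.0, -2.0]
```

```bash
f(){ sed -n '2p;4p'; }
python3 -m creep '[[[0.2,0,0.8],[0,0,0]],[[0,0,0],[0,0,0]]]' | f
python3 -m creep '[[[0.2,0,0.8],[0,0,0]],[[0,0,0],[0,0,0]]]' | f
python3 -c "
from place import *
h=np.load('hold.npz'); m=h['m'];o,Ry=bay(X=.0083,Y=.0015);b=bot.get_obs();print(Ry.inv().apply(np.array(b['eef_pos'])+R.from_quat(b['tool_rot']).apply(m)-o)*1000)"
```

```text
eef_pos: [0.5561, 0.4607, 0.1537]
ft_force: [0.9, -0.2, -3.3]
eef_pos: [0.5565, 0.4609, 0.153]
ft_force: [0.0, 0.6, -3.0]
[ 0.656  0.999 93.817]
```

```bash
f(){ sed -n '2p;4p'; }
python3 -m creep '[[[0.2,0,0.8],[0,0,0]],[[0,0,0],[0,0,0]]]' | f
python3 -m creep '[[[0.2,0,0.8],[0,0,0]],[[0,0,0],[0,0,0]]]' | f
```

```text
eef_pos: [0.5569, 0.461, 0.1522]
ft_force: [-0.1, 0.1, -3.1]
eef_pos: [0.5573, 0.4612, 0.1518]
ft_force: [-1.5, -0.3, -1.9]
```

```bash
f(){ sed -n '2p;4p'; }
python3 -m creep '[[[0.1,0,0.5],[0,0,0]],[[0,0,0],[0,0,0]]]' | f
python3 -m creep '[[[0.1,0,0.5],[0,0,0]],[[0,0,0],[0,0,0]]]' | f
```

```text
eef_pos: [0.5576, 0.4613, 0.1517]
ft_force: [-1.3, -0.1, -0.2]
eef_pos: [0.5578, 0.4615, 0.1517]
ft_force: [-4.2, -0.6, 3.4]
```

```bash
python3 -m creep '[[[0,0,0],[0,0,0]],[[0,0,0],[0,0,0]],[[0,0,0],[0,0,0]],[[0,0,0],[0,0,0]]]' 40
python3 -m creep '[[[0,0,-5],[0,0,0]],[[0,0,-12],[0,0,0]],[[0,0,-20],[0,0,0]],[[0,0,-25],[0,0,0]],[[0,0,-25],[0,0,0]],[[0,0,-25],[0,0,0]],[[0,0,0],[0,0,0]],[[0,0,0],[0,0,0]]]'
python3 - <<'E'
import meas; meas.meas()
from h import *
for n in("top","scene"):
    pass
a=cv2.imread('pics/m_top.png')[110:230,150:300];b=cv2.imread('pics/m_scene.png')[120:260,170:310]
cv2.imwrite('pics/c.png',np.hstack([cv2.resize(a,(450,380)),cv2.resize(b,(350,380))]))
E
```

```text
clock: 27.18
eef_pos: [0.558, 0.4613, 0.1508]
tool_rot: [0.611, 0.741, 0.139, 0.242]
ft_force: [0.5, -1.0, 0.3]
grip_width: 0.0396
grasp_force: 0.0
clock: 28.18
eef_pos: [0.4985, 0.4711, 0.245]
tool_rot: [0.611, 0.741, 0.139, 0.242]
ft_force: [0.7, 0.0, 0.0]
grip_width: 0.0399
grasp_force: 0.0
kin: mid in bay [  0.269  25.429 200.299] x->-z,z->x angles [[0.002, 0.003, -1.0], [1.0, -0.002, 0.002]]
top 1178 x plane [-0.006  0.01  -0.074] res 0.0022 range [[-0.0125, -0.0564, 0.0336], [-0.0019, -0.0059, 0.135], [0.0049, 0.0598, 0.1828]] rect [0.003 0.188] [0.336 0.118] 89.8
scene 852 x plane [-0.012  0.026 -0.04 ] res 0.0026 range [[-0.0129, -0.0466, 0.0222], [-0.0097, 0.0486, 0.1305], [0.0014, 0.0663, 0.1819]] rect [0.007 0.101] [0.119 0.162] 0.3
```

View pics/c.png

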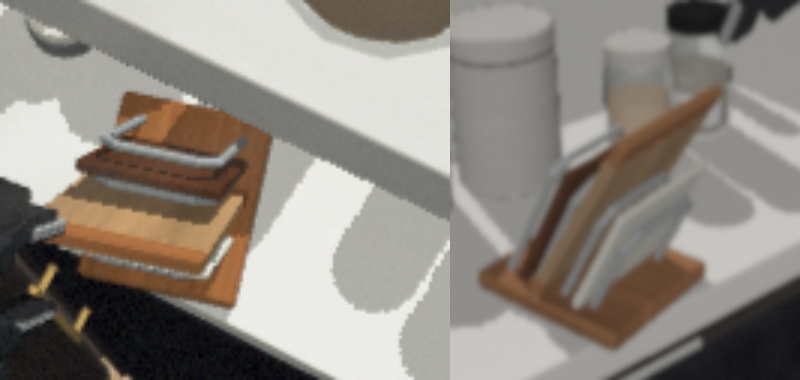

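```bash
python3 - <<'E'
from h import *
import place as pl
o,Ry=pl.bay(X=.0083,Y=.0015)
for n,s in(("top",-.005),("scene",.005)):
    c=vision.camera(n); P=cloud(c); P[...,2]+=.0017 if n=="scene" else 0
    hsv=cv2.cvtColor(c["image"],cv2.COLOR_BGR2HSV); L=Ry.inv().apply(P.reshape(-1,3)-o).reshape(P.shape)
    k=(abs(L[...,0])<.03)&(abs(L[...,1])<.075)&(L[...,2]>.127)&(L[...,2]<.19)&(hsv[...,1]>70); 
    A=np.c_[np.ones(k.sum()),L[k][:,1],L[k][:,2]-.092]; y=L[k][:,0]; g=np.ones(len(y),bool)
    for _ in range(5): f=np.linalg.lstsq(A[g],y[g],rcond=None)[0]; g=abs(A@f-y)<.003
    print(n,g.sum(),len(y),"mid x",f[0]+s,"slopes",f[1:],"top z",np.percentile(L[k][g][:,2],99),"y",np.percentile(L[k][g][:,1],[1,99]))
E
python3 -m creep '[[[0,0,-25],[0,0,0]],[[0,0,-25],[0,0,0]],[[0,0,0],[0,0,0]],[[0,0,0],[0,0,0]]]' | sed -n 1,4p
```

```text
top 547 685 mid x -0.00253350775701299 slopes [ 0.003 -0.093] top z 0.182369055954765 y [-0.056  0.057]
scene 529 704 mid x -0.005327274995658296 slopes [ 0.009 -0.04 ] top z 0.181779084398948 y [-0.046  0.066]
clock: 28.88
eef_pos: [0.4724, 0.4753, 0.2862]
tool_rot: [0.611, 0.741, 0.138, 0.242]
ft_force: [0.1, -1.0, -0.0]
```

```bash
python3 -c "
from workcell import workorder
print(workorder.job_done())"
```

```text
the job is handed in; nothing more can be done
None
```

I stood the board on end in the rack's middle bay, released it and handed the job in. By camera, before hand-in, its centre was 3–5 mm off the bay's mid plane and about 92 mm up, tilted about 0.07 rad; no verdict came back.

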